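# Set up the drying rack and lay out the turned spindles

### The job

Get the drying rack ready for the freshly turned spindles: pull the low comb up by its red tab until the sprung red button pops out through the next hole of the outer tube, and turn the drip tray end for end and slide it, plain end first, fully home between the guide rails under the combs. Only when both are done, lay every spindle from the board across the two combs, each seated in its own pair of facing notches with its square block midway between the combs. Leave the other things on the bench where they are.

Things in the scene. Friction and masses are not known exactly. Their poses are not given: they have to be found in the camera images.
- rack: Blue and dark steel drying rack, fixed to the bench. Origin: on the bench under its middle. z up; y runs along the guide rails and the combs; x across, from the fixed comb at x = -80 mm to the sliding comb at x = +80 mm (bars 208 mm long along y, 14 mm thick). The tray enters under the combs from the rack's -y end, moving to +y.
- rack_axis (a point): Point midway between the combs, on the rack's origin line, 174 mm above the bench: the height of a spindle's axis when it lies in the notches. Rack axes. Each comb has 4 upward V notches (90 degrees, 26 mm deep) at y = -78, -26, +26 and +78 mm from here; the fixed comb's notch bottoms are 163 mm above the bench, its crests 189 mm.
- rack_mouth (a point): On the bench in the middle of the guide rails' mouth (rack x = 0, y = -120 mm). Rack axes: the tray slides in along +y. Rails: dark, 30 mm high, 240 mm long along y, 106 mm apart inside, flaring over the 50 mm next to the mouth to about 124 mm; a cross bar closes the far end. The tray slides on the bench top itself.
- rest (a joint): Height (m) of the sliding comb above its lowest place. Its 26 mm tube slides up in the dark outer tube (32 mm square, 95 mm tall, at rack x = +80 mm, y = 0). Starts at 0.008 to 0.034, between two holes; the next hole up is at 0.050, level with the fixed comb. Friction about 5 N, weight 0.25 kg: it stays where let go. A popped button locks it both ways (1.5 mm play).
- catch (a joint): The red sprung button, 10 mm in diameter, on the inner tube, facing rack +x: metres it is pushed in. About 0.007 while hidden behind the outer tube's wall, below 0.002 when it has popped out through a hole (hole 13 mm, button 4 mm proud). The spring is light, about 4 N.
- rest_tab (a point): Grip point on the red pull tab on the middle of the sliding comb, moving with it. The tab is upright, 10 mm thick along the rack's x, 26 mm wide along y; its top is 14 mm above this point, and its upper 27 mm stand clear above the comb's crests.
- tray_mid (a point): Middle of the drip tray, 30 mm above its underside. Axes: z up, +y to the plain end, -y to the yellow panel and handle. Aluminium, 100 mm wide (x), 210 mm long (y), walls 22 mm high, 4 mm thick, 0.35 kg; balances at y = -30 mm. Stands on the bench, handle end toward the rack at first. When home, this point is at rack x = 0, y = -15 mm (panel against the rail ends).
- tray_handle (a point): Grip point on the handle, 150 mm from the tray's middle toward -y, 42 mm above its underside; same axes. The handle is the end of a black rib, 10 mm thick, top 60 mm above the underside, along the tray's middle line from y = -181 to +94 mm; it can be gripped anywhere. The yellow panel (y = -111 to -105 mm, 144 mm wide, 40 mm high) does not fit between the rails.
- spindle0_mid (a point): Middle of a turned ash spindle, 200 mm long along its x axis, 90 g: a square block 22 x 22 mm, 50 mm long, in the middle (grip here), and round ends 16 mm in diameter. It starts lying level on the black rubber board (230 x 240 mm, 6 mm thick), so that this point is 17 mm above the bench. None: this spindle is absent in this run. All are alike and any may go in any notch pair.
- spindle1_mid (a point): Middle of a turned ash spindle, 200 mm long along its x axis, 90 g: a square block 22 x 22 mm, 50 mm long, in the middle (grip here), and round ends 16 mm in diameter. It starts lying level on the black rubber board (230 x 240 mm, 6 mm thick), so that this point is 17 mm above the bench. None: this spindle is absent in this run. All are alike and any may go in any notch pair.
- spindle2_mid (a point): Middle of a turned ash spindle, 200 mm long along its x axis, 90 g: a square block 22 x 22 mm, 50 mm long, in the middle (grip here), and round ends 16 mm in diameter. It starts lying level on the black rubber board (230 x 240 mm, 6 mm thick), so that this point is 17 mm above the bench. None: this spindle is absent in this run. All are alike and any may go in any notch pair.
- spindle3_mid (a point): Middle of a turned ash spindle, 200 mm long along its x axis, 90 g: a square block 22 x 22 mm, 50 mm long, in the middle (grip here), and round ends 16 mm in diameter. It starts lying level on the black rubber board (230 x 240 mm, 6 mm thick), so that this point is 17 mm above the bench. None: this spindle is absent in this run. All are alike and any may go in any notch pair.
- oil: Not part of the job, leave alone: green oil can, 64 mm wide, 130 mm tall. Origin at the centre of its underside.
- wax: Not part of the job, leave alone: amber jar, 70 mm wide, 70 mm tall. Origin at the centre of its underside.
- sander: Not part of the job, leave alone: cork block 100 x 60 x 30 mm. Origin at the centre of its underside.
- offcut: Not part of the job, leave alone: dark wood offcut 90 x 50 x 40 mm. Origin at the centre of its underside.
- gouge: Not part of the job, leave alone: gouge lying down, 290 mm long, 28 mm thick. Origin under the ferrule; blade 140 mm along its x, wooden handle 150 mm along -x.
- mallet: Not part of the job, leave alone: turner's mallet standing on its head, 72 mm wide, 200 mm tall. Origin at the centre of its underside.
- rule: Not part of the job, leave alone: steel rule 220 x 20 x 5 mm. Origin at the centre of its underside.

How it is judged:
By the outcome, as a careful person would: the job done as asked, in the order asked, and still so for the second after the job is handed in, with the robot touching nothing.
Of spindle0, spindle1, spindle2, spindle3 only 3 to 4 are there at a start; the rules pass over those that are not, and their reading is None.
At some moment in a run one of tray may be knocked a few centimetres aside while the robot is not near it.
Once in a run the grip may slacken for a moment while it holds something.
It also fails if it takes over 210 s, if anything falls off the work surface, if the arm or the gripper's body presses on something with over 40 N, if the wrist force passes 120 N, or if a joint passes its speed limit or range.

### The arm

A 6-joint arm with a two-finger parallel gripper is mounted at the origin on the work surface. World frame = base frame: x ahead of the robot, y to its left, z up, the work surface at z = 0. Lengths are in m, angles in degrees, forces in N, time in s.
With the tool pointing down it reaches from about 0.325 to 0.875 m from the base axis. Payload 4.4 kg.
Tool frame: the origin (TCP) lies where the fingers leave the gripper's body, on its centre line; the fingertips stand 73 mm ahead of it and the grasp point (between the pads) lies 54 mm ahead of it; z points along the fingers, y is the line along which they close (so a half turn about z gives the same grasp; the last joint's range is limited). The gripper opens to 85 mm and grips with 20 to 120 N. Pads are 22 mm wide; open, the fingers measure 114 mm over their backs; the gripper's body (76 mm by 85 mm) begins 54 mm behind the grasp point. The pads swing forward as they close: fully open they stand 13 mm farther back than shut.
Start: joints at [-81.389, 11.837, 88.321, -0, 79.842, -8.623], TCP at [0.17, -0.549, 0.304] pointing down, gripper open.
Joint ranges: [-156.59, 156.59], [-49.26, 127.26], [12.9, 141.05], [-63.56, 243.56], [4.71, 150.69], [-161.64, 161.64]. Speed limits (degrees/s): [159.86, 159.86, 180, 180, 180, 180].

### API

Orientations are given as [roll, pitch, yaw] about the fixed x, y, z axes, in that order (R = Rz(yaw) Ry(pitch) Rx(roll)).
In Python, from rig import monitor, vision, job_done gives the robot as it stands.
- The arm moves only by the tool apply_moves, never from a script. Its argument "steps" is a list of rows, each a list of 3 entries, a list of its own where there are three numbers: the shift along the world's x, y, z in cm, then the turn, a rotation vector about the world's x, y, z in rad, then the finger opening in cm, from 0 to 8.54. In form: [[[x, y, z], [rx, ry, rz], hand], ...]. A call has exactly 10 rows; each row shifts and turns the commanded pose from where the row before left it; what a row does not reach is not made up. A row lasts 1/10 s, in which the tool goes at most 50 mm and 8.59 degrees, less where a joint would pass 70% of its speed; a pose out of reach is approached as far as the arm can. A call is refused whole if a number of a shift passes 5 or a number of a turn 0.15, either way. A call with a gripper value outside its range is refused whole. The fingers move at their own pace and stop on an object; "squeeze" is the grip in N (left out, the last holds). Time passes only in rows, so rows that do not move let the fingers close, or fill a call up. It gives the time, the measured TCP pose, the force, the opening and the grip force at its end, in the units of the state.
- monitor.state(): the state, without advancing time (a new reading comes with each control period).
- vision.snapshot(name): name is "side" or "top" or "wrist"; returns a dict with "color" (480x640x3 uint8, blue, green, red), "z_map" (480x640 float32, m along the optical axis (not along the pixel's ray), 0 where there is no reading), "fovy" (degrees; the focal length in pixels is half the picture's height over the tangent of half this angle, whatever the lens; pixels are square), "cx", "cy" (the principal point, pixels), "rvec" (rotation vector, rad) and "tvec" (3), from world to camera coordinates, as OpenCV has them. Camera axes: x right, y down, z forward; pixel columns grow to the right and rows downward; lengths in m; the calibration is good to about 2 mm. A picture is of the moment at which its call begins.
- job_done(): hands the job in; it is judged then, once.
Trained networks look in a picture, given as the dict that the camera call returned (one of the last four; its "shot" number tells which), for a name from the list of things; names that differ only in an ending like _2 or _b are one class to them, and where a whole thing is asked for, a point or a joint stands for the part that bears it (a point fixed in the world has none). Each returns a list of dicts, best first, with "score" (0 to 1); they miss things now and then, are a little off and sometimes report something else, mostly with a low value. They report only what shows in the picture. A call takes as long as a camera call.
- vision.boxes_of(picture, thing): "point" ([row, column] in pixels, amid what is visible of it).
- vision.outline_of(picture, thing): "mask" (480x640 bool, what is visible of it) and "point" ([row, column] in pixels, amid what is visible of it).
- vision.tip_of(picture, thing): "point" ([row, column] in pixels: a listed point, or the origin of a listed thing).
The state is a dict: "time": time; "joints": joint angles; "joint_velocities": joint speeds; "tau": joint torques, N m; "ee_pos": TCP position; "orientation": TCP orientation; "contact_force": force on the tool from outside, world axes, zero at the start; "torque": the same for the moment, N m; "width": finger opening in m; "grip_force": force on a finger pad.
Only numpy, scipy, OpenCV 4.12 (cv2) and the standard library are available. Lean on these libraries where they do the work, as an engineer would, in place of code of your own. Each camera call takes 0.05 s, during which the arm holds its last target. There are 200 camera calls.

## Working session

There is one attempt and no reset: what is moved stays moved. The work goes in short steps, Python scripts to look and compute and a tool call to move; the robot and the scene stay as the last step left them, time stands still between calls to the robot, and variables do not carry over. Pictures are saved under pics/ and viewed, at most 14 in all, crops included, and the job is handed in when it is done.

Besides the shell and the picture viewer there is one more tool, called after ">>>" as a command line: name --argument value ..., lists and objects as JSON in quotes. apply_moves: Moves the arm, as the interface text tells. Its arguments: {"type":"object","properties":{"steps":{"type":"array","items":{"type":"array"}},"squeeze":{"type":"number"}},"required":["steps"]}

```bash
mkdir -p pics; ls
cat > h.py <<'E'
import numpy as np, cv2
from rig import monitor, vision, job_done
def cam(p):
    f=240/np.tan(np.radians(p['fovy'])/2); K=np.array([[f,0,p['cx']],[0,f,p['cy']],[0,0,1]])
    R=cv2.Rodrigues(np.array(p['rvec'],float))[0]; t=np.array(p['tvec'],float).reshape(3); return K,R,t
def ray(p,rc):
    K,R,t=cam(p); d=R.T@np.linalg.inv(K)@np.array([rc[1],rc[0],1.]); return -R.T@t,d
def onz(p,rc,z):
    o,d=ray(p,rc); return o+d*(z-o[2])/d[2]
def depth(p,rc):
    o,d=ray(p,rc); r,c=int(round(rc[0])),int(round(rc[1])); return o+d*p['z_map'][r,c]
def cloud(p,m=None):
    K,R,t=cam(p); z=p['z_map']; ok=z>0
    if m is not None: ok&=m
    r,c=np.nonzero(ok); q=np.linalg.inv(K)@np.stack([c,r,np.ones(len(r))])*z[ok]; return (R.T@(q-t[:,None])).T
def tri(a,ra,b,rb):
    o1,d1=ray(a,ra);o2,d2=ray(b,rb); A=np.stack([d1,-d2],1); s=np.linalg.lstsq(A,o2-o1,rcond=None)[0]
    x=o1+d1*s[0];y=o2+d2*s[1]; return (x+y)/2,np.linalg.norm(x-y)
def proj(p,X):
    K,R,t=cam(p); q=K@(R@np.array(X)+t); return q[1]/q[2],q[0]/q[2]
E
python3 - <<'E'
from h import *
np.set_printoptions(precision=4,suppress=True)
T=vision.snapshot('top');S=vision.snapshot('side')
cv2.imwrite('pics/top.png',T['color']);cv2.imwrite('pics/side.png',S['color'])
for n in ['rack_axis','rack_mouth','rest_tab','tray_mid','tray_handle','spindle0_mid','oil','wax','sander','offcut','gouge','mallet','rule']:
    for nm,p in (('T',T),('S',S)):
        for k in vision.tip_of(p,n)[:5]: print(nm,n,np.round(k['score'],2),np.round(k['point'],1),depth(p,k['point']))
print(monitor.state())
E
```

```text
pics
T rack_mouth 0.49 [298.9 267.3] [0.3951 0.1532 0.0399]
T rest_tab 0.63 [193.9 326.8] [0.6164 0.046  0.1953]
T rest_tab 0.37 [334.3 219.5] [0.3004 0.256  0.005 ]
T rest_tab 0.31 [247.1 145.5] [0.4786 0.4635 0.033 ]
S rest_tab 0.8 [214.7 274.8] [0.6139 0.0584 0.1813]
T tray_mid 0.59 [279.8 492.6] [ 0.5126 -0.3703  0.0251]
T tray_mid 0.3 [180.8 391.3] [ 0.7165 -0.1027  0.0565]
T tray_mid 0.15 [244.8 186.7] [0.4977 0.3674 0.0307]
S tray_mid 0.81 [198.9 356. ] [ 0.5152 -0.3565  0.0356]
T tray_handle 0.72 [253.7 437.5] [ 0.5515 -0.2278  0.0555]
S tray_handle 0.56 [216.5 335. ] [ 0.5483 -0.2329  0.0326]
T spindle0_mid 0.72 [243.3 210.5] [0.5089 0.311  0.0313]
T spindle0_mid 0.48 [251.9 436.4] [ 0.5538 -0.2231  0.0628]
T spindle0_mid 0.15 [158.5 290.2] [0.7526 0.1532 0.0274]
S spindle0_mid 0.73 [358.  275.7] [0.51   0.3234 0.0234]
S spindle0_mid 0.55 [214.  333.7] [ 0.5506 -0.2253  0.0445]
T oil 0.75 [169.6 234.4] [0.6796 0.2713 0.0954]
S oil 0.61 [332.6 195.4] [0.6914 0.3133 0.025 ]
T wax 0.96 [179.4 393.4] [ 0.7158 -0.1058  0.0693]
S wax 0.73 [216.6 268.3] [ 0.7123 -0.1241  0.06  ]
S 
[... 516 characters left out ...]
]
T mallet 0.46 [336.7 221.9] [0.2958 0.2489 0.0075]
S mallet 0.6 [219.8 269.2] [ 0.7136 -0.1321  0.0451]
T rule 0.72 [336.4 220.3] [0.2959 0.253  0.0061]
S rule 0.47 [211.  275.3] [0.6119 0.0593 0.1917]
{'time': 1.4, 'joints': array([-81.389 ,  11.8347,  88.3228,  -0.0018,  79.8421,  -8.6222]), 'joint_velocities': array([ 0.0042,  0.0432,  0.0943, -0.0562, -0.0065,  0.0011]), 'tau': array([ -0.0008, -38.3044, -29.1964,  -0.0004,   0.0009,   0.    ]), 'ee_pos': array([ 0.1703, -0.5492,  0.3039]), 'orientation': array([179.9998,   0.0018,  17.2335]), 'contact_force': array([0.6256, 0.2744, 0.2135]), 'torque': array([ 0.0404,  0.0264, -0.0299]), 'grip_force': 0.0, 'width': 0.08554853225934679}
```

View pics/top.png

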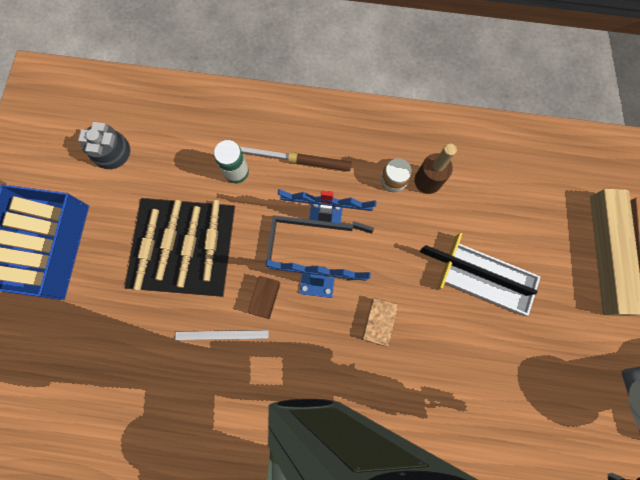

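View pics/side.png

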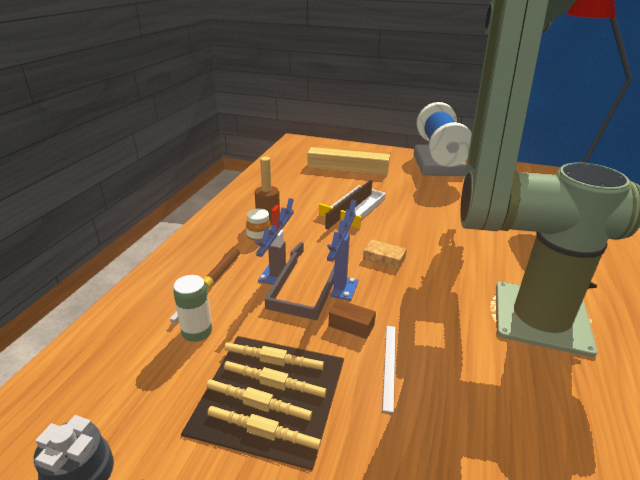

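The top view shows four spindles on the board (rows about 243, columns 147, 168, 190, 211). The rack is at about (235, 320), with the red tab at (197, 327) and its mouth to the right. The tray is at about (275, 490), handle toward the rack. The side view agrees. Next I'll fit the poses from the depth clouds.

Run:
```python
from h import *
np.set_printoptions(precision=4,suppress=True)
T=vision.snapshot('top');S=vision.snapshot('side')
ct,cs=cloud(T),cloud(S)
np.savez('cl.npz',ct=ct,cs=cs)
def box(c,x0,x1,y0,y1,z0,z1):
    return c[(c[:,0]>x0)&(c[:,0]<x1)&(c[:,1]>y0)&(c[:,1]<y1)&(c[:,2]>z0)&(c[:,2]<z1)]
def rect(q,n):
    if len(q)<10: print(n,len(q));return
    r=cv2.minAreaRect((q[:,:2]*1000).astype(np.float32)); print(n,len(q),'rect',np.round(r[0],1),np.round(r[1],1),round(r[2],1),'z',np.percentile(q[:,2],[2,50,98]))
for nm,c in(('T',ct),('S',cs)):
    rect(box(c,.35,.5,-.1,.2,.13,.21),nm+' fixed comb')
    rect(box(c,.55,.7,-.1,.2,.1,.165),nm+' slid comb')
    rect(box(c,.55,.7,-.1,.2,.172,.22),nm+' tab')
    rect(box(c,.42,.64,-.12,.2,.02,.036),nm+' rails')
    rect(box(c,.38,.65,-.52,-.13,.012,.07),nm+' tray all')
    rect(box(c,.38,.65,-.52,-.13,.046,.07),nm+' rib')
for n in ['spindle0_mid','tray_mid','rack']:
    for nm,p,c in (('T',T,ct),('S',S,cs)):
        for k in vision.outline_of(p,n)[:6]:
            q=cloud(p,k['mask']); print(nm,n,round(k['score'],2),np.round(k['point'],0));
            if n[0]=='s': q=q[q[:,2]>.012]
            rect(q,'')
```

```text
T fixed comb 913 rect [457.8  44. ] [214.1  26.5] 88.6 z [0.147  0.1724 0.1903]
T slid comb 870 rect [614.3  45.6] [ 23.6 214.3] 0.9 z [0.1112 0.1452 0.1644]
T tab 91 rect [618.8  45.5] [10.2 25.6] 1.8 z [0.174  0.1923 0.1973]
T rails 743 rect [515.4  27.1] [191.  291.7] 0.1 z [0.0207 0.0306 0.0351]
T tray all 2117 rect [ 514.4 -297.9] [202.6 376. ] 10.7 z [0.0135 0.0326 0.063 ]
T rib 678 rect [ 528.3 -327.1] [274.7  11.7] 74.4 z [0.0471 0.0596 0.0643]
S fixed comb 664 rect [454.4  43.7] [ 20.9 213.7] 0.6 z [0.1346 0.1677 0.1884]
S slid comb 752 rect [614.7  45.2] [ 20.5 215.8] 0.5 z [0.1035 0.1386 0.164 ]
S tab 83 rect [617.6  45.7] [10.  31.5] 4.0 z [0.1733 0.1857 0.1949]
S rails 1097 rect [527.9  33.2] [305.9 214.5] 89.8 z [0.0205 0.0289 0.0348]
S tray all 1117 rect [ 513.1 -296.1] [202.6 373.7] 10.8 z [0.0132 0.0313 0.0609]
S rib 298 rect [ 526.6 -329.2] [280.5  14.4] 74.2 z [0.0467 0.0575 0.0623]
T spindle0_mid 0.74 [241. 210.]
 618 rect [521.2 313.6] [197.   23.7] 4.2 z [0.0164 0.0266 0.0328]
T spindle0_mid 0.23 [158. 232.]
 997 rect [713.4 280. ] [60.  82.2] 57.0 z [0.0198 0.1234 0.1343]
S spindle0_mid 0.58 [352. 276.]
 946 rect [519.7 313.9] [199.5  24.3] 2.0 z [0.0138 0.0237 0.0294]
T tray_mid 0.89 [278. 484.]
 4316 rect [ 532.6 -337.8] [293.1 141.1] 80.5 z [0.0011 0.0081 0.0622]
T tray_mid 0.66 [251. 145.]
 701 rect [478.8 467.5] [ 26.8 203. ] 89.8 z [0.0107 0.0261 0.0322]
S tray_mid 0.82 [205. 354.]
 1427 rect [ 532.4 -230.4] [545.8 167.8] 88.2 z [0.0018 0.023  0.0607]
T rack 0.83 [228. 321.]
 4050 rect [554.7  48.7] [258. 269.] 89.7 z [0.0005 0.0857 0.19  ]
S rack 0.67 [265. 291.]
 4368 rect [584.5 -66.3] [251.  522.4] 20.4 z [0.0024 0.038  0.1852]
S rack 0.61 [224. 256.]
 618 rect [676.6 -21.8] [ 68.4 284.6] 35.1 z [0.0063 0.0497 0.0733]
```

>>> apply_moves --steps '[[[2.24, 2.97, 0], [0, 0, 0.0635], 4], [[2.24, 2.97, 0], [0, 0, 0.0635], 4], [[2.24, 2.97, 0], [0, 0, 0.0635], 4], [[2.24, 2.97, 0], [0, 0, 0.0635], 4], [[2.24, 2.97, 0], [0, 0, 0.0635], 4], [[2.24, 2.97, 0], [0, 0, 0.0635], 4], [[2.24, 2.97, 0], [0, 0, 0.0635], 4], [[2.24, 2.97, 0], [0, 0, 0.0635], 4], [[2.24, 2.97, 0], [0, 0, 0.0635], 4], [[2.24, 2.97, 0], [0, 0, 0.0635], 4]]' --squeeze 60

```text
time: 2.8
ee_pos: [0.3951, -0.2509, 0.3042]
orientation: [180.0, 0.0, 53.8]
contact_force: [-0.3, 0.1, 0.3]
width: 0.0397
grip_force: 0.0
```

>>> apply_moves --steps '[[[2.24, 2.97, 0], [0, 0, 0.0635], 4], [[2.24, 2.97, 0], [0, 0, 0.0635], 4], [[2.24, 2.97, 0], [0, 0, 0.0635], 4], [[2.24, 2.97, 0], [0, 0, 0.0635], 4], [[2.24, 2.97, 0], [0, 0, 0.0635], 4], [[2.24, 2.97, 0], [0, 0, 0.0635], 4], [[2.24, 2.97, 0], [0, 0, 0.0635], 4], [[2.24, 2.97, 0], [0, 0, 0.0635], 4], [[2.24, 2.97, 0], [0, 0, 0.0635], 4], [[2.24, 2.97, 0], [0, 0, 0.0635], 4]]'

```text
time: 3.8
ee_pos: [0.6192, 0.0462, 0.3039]
orientation: [180.0, 0.0, 90.2]
contact_force: [0.5, -0.2, 0.1]
width: 0.0397
grip_force: 0.0
```

Run:
```python
from h import *
np.set_printoptions(precision=4,suppress=True)
W=vision.snapshot('wrist');cv2.imwrite('pics/w1.png',W['color'])
print(monitor.state()['ee_pos'],monitor.state()['orientation'])
c=cloud(W)
def box(c,x0,x1,y0,y1,z0,z1):
    return c[(c[:,0]>x0)&(c[:,0]<x1)&(c[:,1]>y0)&(c[:,1]<y1)&(c[:,2]>z0)&(c[:,2]<z1)]
def rect(q,n):
    if len(q)<10: print(n,len(q));return
    r=cv2.minAreaRect((q[:,:2]*1000).astype(np.float32)); print(n,len(q),'rect',np.round(r[0],1),np.round(r[1],1),round(r[2],1),'z',np.percentile(q[:,2],[2,50,98]),np.mean(q,0))
rect(box(c,.59,.65,0.02,.07,.175,.203),'tab')
rect(box(c,.59,.65,-.1,.2,.14,.175),'slid')
rect(box(c,.42,.5,-.1,.2,.16,.2),'fixed')
hsv=cv2.cvtColor(W['color'],cv2.COLOR_BGR2HSV); m=((hsv[...,0]<8)|(hsv[...,0]>172))&(hsv[...,1]>150)&(hsv[...,2]>60)
rect(cloud(W,m),'red')
```

```text
[0.6216 0.0507 0.3038] [179.7806  -0.2474  90.4661]
tab 916 rect [618.3  45.8] [ 9.9 26.4] 1.4 z [0.1773 0.1942 0.1957] [0.6182 0.0485 0.1925]
slid 5071 rect [618.3  47. ] [ 12.1 212.3] 0.7 z [0.1424 0.1559 0.1677] [0.6182 0.0629 0.1558]
fixed 10480 rect [458.5  47.2] [ 15.3 204.3] 0.5 z [0.1601 0.1737 0.1891] [0.46   0.0594 0.1736]
red 1033 rect [616.4   5. ] [108.2  11.5] 87.1 z [0.1581 0.194  0.1956] [0.618  0.0493 0.1885]
```

View pics/w1.png

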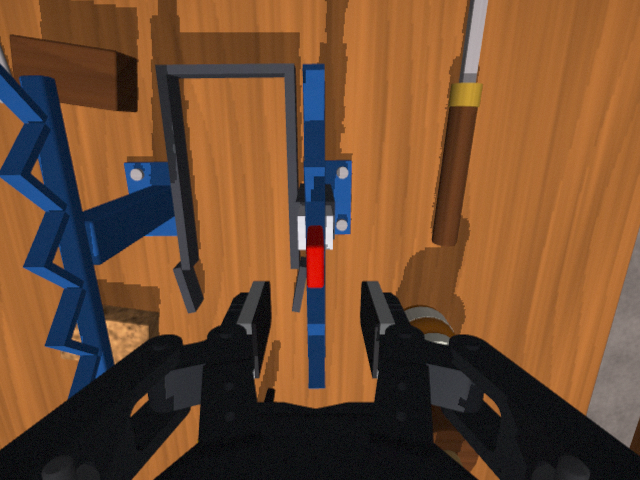

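>>> apply_moves --steps '[[[0, 0.1, 0], [0, 0, 0.008], 3.5], [[0, 0, 0], [0, 0, 0], 3.5], [[0, 0, -1], [0, 0, 0], 3.5], [[0, 0, -1], [0, 0, 0], 3.5], [[0, 0, -1], [0, 0, 0], 3.5], [[0, 0, -1], [0, 0, 0], 3.5], [[0, 0, -1], [0, 0, 0], 3.5], [[0, 0, -0.7], [0, 0, 0], 3.5], [[0, 0, -0.4], [0, 0, 0], 3.5], [[0, 0, 0], [0, 0, 0], 3.5]]'

```text
time: 4.85
ee_pos: [0.618, 0.0459, 0.242]
orientation: [-179.9, -0.0, 90.5]
contact_force: [-0.2, -0.2, -0.1]
width: 0.0348
grip_force: 0.0
```

>>> apply_moves --steps '[[[0, 0, 0], [0, 0, 0], 2.2], [[0, 0, 0], [0, 0, 0], 1.4], [[0, 0, 0], [0, 0, 0], 0.5], [[0, 0, 0], [0, 0, 0], 0.5], [[0, 0, 0], [0, 0, 0], 0.5], [[0, 0, 0], [0, 0, 0], 0.5], [[0, 0, 0], [0, 0, 0], 0.5], [[0, 0, 0], [0, 0, 0], 0.5], [[0, 0, 0], [0, 0, 0], 0.5], [[0, 0, 0], [0, 0, 0], 0.5]]' --squeeze 60

```text
time: 5.85
ee_pos: [0.6188, 0.0458, 0.2435]
orientation: [179.9, 0.0, 90.5]
contact_force: [1.1, 0.1, 4.4]
width: 0.0084
grip_force: 60.8
```

>>> apply_moves --steps '[[[0, 0, 0.15], [0, 0, 0], 0.5], [[0, 0, 0.15], [0, 0, 0], 0.5], [[0, 0, 0.15], [0, 0, 0], 0.5], [[0, 0, 0.15], [0, 0, 0], 0.5], [[0, 0, 0.15], [0, 0, 0], 0.5], [[0, 0, 0.15], [0, 0, 0], 0.5], [[0, 0, 0.15], [0, 0, 0], 0.5], [[0, 0, 0.15], [0, 0, 0], 0.5], [[0, 0, 0.15], [0, 0, 0], 0.5], [[0, 0, 0.15], [0, 0, 0], 0.5]]'

```text
time: 6.85
ee_pos: [0.6188, 0.0458, 0.2545]
orientation: [180.0, -0.0, 90.4]
contact_force: [8.7, 0.7, -10.6]
width: 0.0088
grip_force: 58.9
```

>>> apply_moves --steps '[[[0, 0, 0.06], [0, 0, 0], 0.5], [[0, 0, 0.06], [0, 0, 0], 0.5], [[0, 0, 0.06], [0, 0, 0], 0.5], [[0, 0, 0.06], [0, 0, 0], 0.5], [[0, 0, 0.06], [0, 0, 0], 0.5], [[0, 0, 0.05], [0, 0, 0], 0.5], [[0, 0, 0.05], [0, 0, 0], 0.5], [[0, 0, 0], [0, 0, 0], 0.5], [[0, 0, 0], [0, 0, 0], 0.5], [[0, 0, 0], [0, 0, 0], 0.5]]'

```text
time: 7.85
ee_pos: [0.6188, 0.0458, 0.2586]
orientation: [180.0, -0.0, 90.4]
contact_force: [7.5, 0.7, -10.3]
width: 0.0087
grip_force: 58.9
```

>>> apply_moves --steps '[[[0, 0, 0.05], [0, 0, 0], 0.5], [[0, 0, 0.05], [0, 0, 0], 0.5], [[0, 0, 0.05], [0, 0, 0], 0.5], [[0, 0, 0.05], [0, 0, 0], 0.5], [[0, 0, 0.05], [0, 0, 0], 0.5], [[0, 0, 0.05], [0, 0, 0], 0.5], [[0, 0, 0.05], [0, 0, 0], 0.5], [[0, 0, 0], [0, 0, 0], 0.5], [[0, 0, 0], [0, 0, 0], 0.5], [[0, 0, 0], [0, 0, 0], 0.5]]'

```text
time: 8.85
ee_pos: [0.6188, 0.0458, 0.262]
orientation: [180.0, -0.0, 90.4]
contact_force: [8.5, 0.5, -9.4]
width: 0.0089
grip_force: 58.9
```

>>> apply_moves --steps '[[[0, 0, 0.05], [0, 0, 0], 0.5], [[0, 0, 0.05], [0, 0, 0], 0.5], [[0, 0, 0.05], [0, 0, 0], 0.5], [[0, 0, 0.05], [0, 0, 0], 0.5], [[0, 0, 0], [0, 0, 0], 0.5], [[0, 0, 0], [0, 0, 0], 0.5], [[0, 0, 0], [0, 0, 0], 0.5], [[0, 0, 0], [0, 0, 0], 0.5], [[0, 0, 0], [0, 0, 0], 0.5], [[0, 0, 0], [0, 0, 0], 0.5]]'

```text
time: 9.85
ee_pos: [0.6188, 0.0458, 0.2647]
orientation: [180.0, -0.0, 90.4]
contact_force: [7.6, 0.9, -7.2]
width: 0.0087
grip_force: 59.4
```

>>> apply_moves --steps '[[[0, 0, 0.05], [0, 0, 0], 0.5], [[0, 0, 0.05], [0, 0, 0], 0.5], [[0, 0, 0.05], [0, 0, 0], 0.5], [[0, 0, 0.05], [0, 0, 0], 0.5], [[0, 0, 0.05], [0, 0, 0], 0.5], [[0, 0, 0], [0, 0, 0], 0.5], [[0, 0, 0], [0, 0, 0], 0.5], [[0, 0, 0], [0, 0, 0], 0.5], [[0, 0, 0], [0, 0, 0], 0.5], [[0, 0, 0], [0, 0, 0], 0.5]]'

```text
time: 10.85
ee_pos: [0.6188, 0.0458, 0.2671]
orientation: [180.0, -0.0, 90.4]
contact_force: [7.2, 0.3, -7.2]
width: 0.0087
grip_force: 59.3
```

Run:
```python
from h import *
np.set_printoptions(precision=4,suppress=True)
W=vision.snapshot('wrist')
c=cloud(W)
def box(c,x0,x1,y0,y1,z0,z1):
    return c[(c[:,0]>x0)&(c[:,0]<x1)&(c[:,1]>y0)&(c[:,1]<y1)&(c[:,2]>z0)&(c[:,2]<z1)]
for x0,x1 in((.608,.63),(.445,.475)):
    q=box(c,x0,x1,.06,.16,.14,.21); print(len(q),np.percentile(q[:,2],[1,5,50,95,99]))
    for y in np.arange(.06,.16,.01): 
        s=q[abs(q[:,1]-y)<.003]; print(round(y,2), np.median(s[:,2]) if len(s) else None,end=' ')
    print()
S=vision.snapshot('side');cv2.imwrite('pics/side2.png',cv2.resize(S['color'][170:300,220:360],None,fx=4,fy=4,interpolation=cv2.INTER_CUBIC))
cv2.imwrite('pics/w2.png',W['color'])
for k in vision.tip_of(W,'rest_tab')[:2]:print(k)
```

```text
6144 [0.1591 0.1651 0.1779 0.1901 0.1911]
0.06 0.17468611765734193 0.07 0.16664801518729647 0.08 0.17336482154623076 0.09 0.1835982467470442 0.1 0.18845926436779514 0.11 0.17837176528707901 0.12 0.16811547179021538 0.13 0.17140378494155334 0.14 0.18150449555012357 0.15 0.1895961632797141 
4349 [0.1487 0.1501 0.1581 0.1689 0.1717]
0.06 0.16063082268146767 0.07 0.160408451147001 0.08 0.1595969612113763 0.09 0.15903377867618446 0.1 0.15796946721026495 0.11 0.15661113940425556 0.12 0.1548744255756856 0.13 0.1532528991680147 0.14 0.1513667821501894 0.15 0.14919157605540428 
{'point': [310.5, 314.3], 'score': 0.97}
```

>>> apply_moves --steps '[[[0, 0, 0.05], [0, 0, 0], 0.5], [[0, 0, 0.05], [0, 0, 0], 0.5], [[0, 0, 0.05], [0, 0, 0], 0.5], [[0, 0, 0.05], [0, 0, 0], 0.5], [[0, 0, 0], [0, 0, 0], 0.5], [[0, 0, 0], [0, 0, 0], 0.5], [[0, 0, 0], [0, 0, 0], 0.5], [[0, 0, 0], [0, 0, 0], 0.5], [[0, 0, 0], [0, 0, 0], 0.5], [[0, 0, 0], [0, 0, 0], 0.5]]'

```text
time: 12.0
ee_pos: [0.6188, 0.0458, 0.2682]
orientation: [-180.0, -0.0, 90.4]
contact_force: [10.2, -0.5, -10.6]
width: 0.0087
grip_force: 58.8
```

View pics/side2.png

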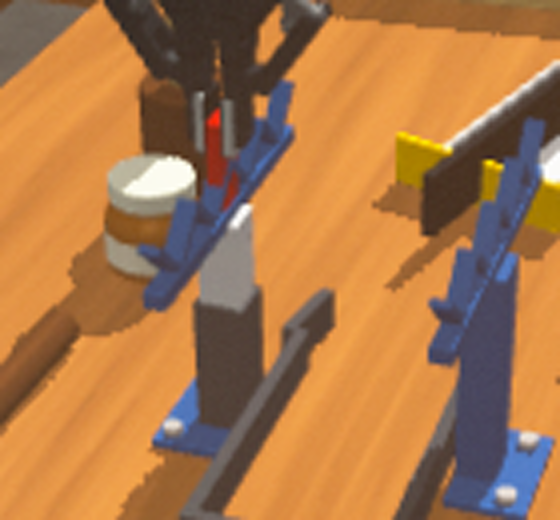

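The side view shows the comb held by its tab with the inner tube drawn out; the button itself isn't visible. The force has just risen, so I'm testing whether it has locked.

>>> apply_moves --steps '[[[0, 0, 0.05], [0, 0, 0], 0.5], [[0, 0, 0.05], [0, 0, 0], 0.5], [[0, 0, 0.05], [0, 0, 0], 0.5], [[0, 0, 0.05], [0, 0, 0], 0.5], [[0, 0, 0], [0, 0, 0], 0.5], [[0, 0, 0], [0, 0, 0], 0.5], [[0, 0, 0], [0, 0, 0], 0.5], [[0, 0, 0], [0, 0, 0], 0.5], [[0, 0, 0], [0, 0, 0], 0.5], [[0, 0, 0], [0, 0, 0], 0.5]]'

```text
time: 13.0
ee_pos: [0.6188, 0.0458, 0.2686]
orientation: [-180.0, -0.0, 90.4]
contact_force: [11.2, 0.9, -16.8]
width: 0.0086
grip_force: 58.4
```

>>> apply_moves --steps '[[[0, 0, -0.1], [0, 0, 0], 0.5], [[0, 0, -0.1], [0, 0, 0], 0.5], [[0, 0, -0.1], [0, 0, 0], 0.5], [[0, 0, -0.1], [0, 0, 0], 0.5], [[0, 0, -0.1], [0, 0, 0], 0.5], [[0, 0, -0.1], [0, 0, 0], 0.5], [[0, 0, -0.1], [0, 0, 0], 0.5], [[0, 0, -0.1], [0, 0, 0], 0.5], [[0, 0, -0.1], [0, 0, 0], 0.5], [[0, 0, 0], [0, 0, 0], 0.5]]'

```text
time: 14.0
ee_pos: [0.6187, 0.0458, 0.2652]
orientation: [179.9, -0.0, 90.5]
contact_force: [5.7, 2.1, 1.7]
width: 0.0085
grip_force: 61.1
```

>>> apply_moves --steps '[[[0, 0, -0.1], [0, 0, 0], 0.5], [[0, 0, -0.1], [0, 0, 0], 0.5], [[0, 0, -0.1], [0, 0, 0], 0.5], [[0, 0, 0], [0, 0, 0], 0.5], [[0, 0, 0], [0, 0, 0], 0.5], [[0, 0, 0], [0, 0, 0], 0.5], [[0, 0, 0], [0, 0, 0], 0.5], [[0, 0, 0], [0, 0, 0], 0.5], [[0, 0, 0], [0, 0, 0], 0.5], [[0, 0, 0], [0, 0, 0], 0.5]]'

```text
time: 15.0
ee_pos: [0.6188, 0.0458, 0.2641]
orientation: [179.9, 0.0, 90.5]
contact_force: [1.8, 0.1, 8.9]
width: 0.0087
grip_force: 62.2
```

>>> apply_moves --steps '[[[0, 0, 0.15], [0, 0, 0], 0.5], [[0, 0, 0.15], [0, 0, 0], 0.5], [[0, 0, 0], [0, 0, 0], 2], [[0, 0, 0], [0, 0, 0], 3.5], [[0, 0, 0], [0, 0, 0], 3.5], [[0, 0, 1], [0, 0, 0], 3.5], [[0, 0, 2], [0, 0, 0], 3.5], [[0, 0, 2], [0, 0, 0], 3.5], [[0, 0, 1], [0, 0, 0], 3.5], [[0, 0, 0], [0, 0, 0], 3.5]]'

```text
time: 16.0
ee_pos: [0.6192, 0.0457, 0.3276]
orientation: [179.7, 0.0, 90.5]
contact_force: [0.5, 0.0, 0.3]
width: 0.0349
grip_force: 0.0
```

Run:
```python
from h import *
np.set_printoptions(precision=4,suppress=True)
W=vision.snapshot('wrist');T=vision.snapshot('top')
print(monitor.state()['ee_pos'],monitor.state()['orientation'])
c=cloud(W)
def box(c,x0,x1,y0,y1,z0,z1):
    return c[(c[:,0]>x0)&(c[:,0]<x1)&(c[:,1]>y0)&(c[:,1]<y1)&(c[:,2]>z0)&(c[:,2]<z1)]
def rect(q,n):
    if len(q)<10: print(n,len(q));return
    r=cv2.minAreaRect((q[:,:2]*1000).astype(np.float32)); print(n,len(q),'rect',np.round(r[0],1),np.round(r[1],1),round(r[2],1),'z',np.percentile(q[:,2],[2,50,98]),np.mean(q,0))
rect(box(c,.59,.65,0.02,.07,.195,.23),'tab')
rect(box(c,.59,.65,-.1,.2,.15,.193),'slid')
rect(box(c,.42,.5,-.1,.2,.16,.2),'fixed')
t=cloud(T); rect(box(t,.38,.65,-.55,-.13,.046,.07),'rib')
rect(box(c,.48,.6,-.1,.2,.022,.04),'railsW')
```

```text
[0.6181 0.0458 0.3246] [-179.9643    0.       90.4563]
tab 871 rect [618.3  46.2] [ 9.9 25.7] 0.8 z [0.1974 0.2149 0.2164] [0.6182 0.0487 0.2132]
slid 5688 rect [618.2  46.5] [ 25.4 213.4] 1.2 z [0.1504 0.1749 0.1882] [0.6182 0.061  0.1737]
fixed 9416 rect [459.  45.] [ 15.7 212.5] 0.9 z [0.1601 0.1751 0.1895] [0.4598 0.0589 0.1746]
rib 683 rect [ 543.  -330.9] [274.1  42.4] 74.4 z [0.047  0.0598 0.0641] [ 0.5269 -0.3283  0.0585]
railsW 4548 rect [540.   48.1] [120.  251.3] 0.0 z [0.0231 0.0309 0.0326] [0.54   0.0926 0.0303]
```

>>> apply_moves --steps '[[[-0.94, -3.87, 0], [0, 0, -0.028], 5], [[-0.94, -3.87, 0], [0, 0, -0.028], 5], [[-0.94, -3.87, 0], [0, 0, -0.028], 5], [[-0.94, -3.87, 0], [0, 0, -0.028], 5], [[-0.94, -3.87, -1], [0, 0, -0.028], 5], [[-0.94, -3.87, -1], [0, 0, -0.028], 5], [[-0.94, -3.87, -2], [0, 0, -0.028], 5], [[-0.94, -3.87, -2], [0, 0, -0.028], 5], [[-0.94, -3.87, -2], [0, 0, -0.028], 5], [[-0.94, -3.87, 0], [0, 0, -0.028], 5]]'

```text
time: 17.1
ee_pos: [0.5213, -0.3407, 0.239]
orientation: [-179.4, -0.3, 74.3]
contact_force: [0.0, -0.2, 0.2]
width: 0.05
grip_force: 0.0
```

```bash
cat >> h.py <<'E'
def box(c,x0,x1,y0,y1,z0,z1):
    return c[(c[:,0]>x0)&(c[:,0]<x1)&(c[:,1]>y0)&(c[:,1]<y1)&(c[:,2]>z0)&(c[:,2]<z1)]
def rect(q,n):
    if len(q)<10: print(n,len(q));return
    r=cv2.minAreaRect((q[:,:2]*1000).astype(np.float32)); print(n,len(q),'rect',np.round(r[0],1),np.round(r[1],1),round(r[2],1),'z',np.round(np.percentile(q[:,2],[2,50,98]),4),np.round(np.mean(q,0),4))
E
python3 - <<'E'
from h import *
np.set_printoptions(precision=4,suppress=True)
W=vision.snapshot('wrist');cv2.imwrite('pics/w3.png',W['color']);T=vision.snapshot('top')
print(monitor.state()['ee_pos'],monitor.state()['orientation'])
c=cloud(W); q=box(c,.4,.65,-.5,-.15,.045,.068)
rect(q,'rib'); v=np.linalg.svd((q-q.mean(0))[:,:2],full_matrices=False)[2][0]; print(np.degrees(np.arctan2(v[1],v[0])))
for k in vision.tip_of(T,'tray_handle')[:1]+vision.tip_of(T,'tray_mid')[:1]: print(depth(T,k['point']),k['score'])
E
```

```text
[ 0.5217 -0.3452  0.242 ] [-179.7617    0.0149   74.0689]
rib 5165 rect [ 527.8 -328.6] [272.1  10. ] 74.7 z [0.0589 0.0609 0.0624] [ 0.5333 -0.3085  0.0609]
-105.3375187533682
[ 0.5521 -0.2285  0.0142] 0.68
[ 0.5116 -0.37    0.0275] 0.64
```

View pics/w3.png

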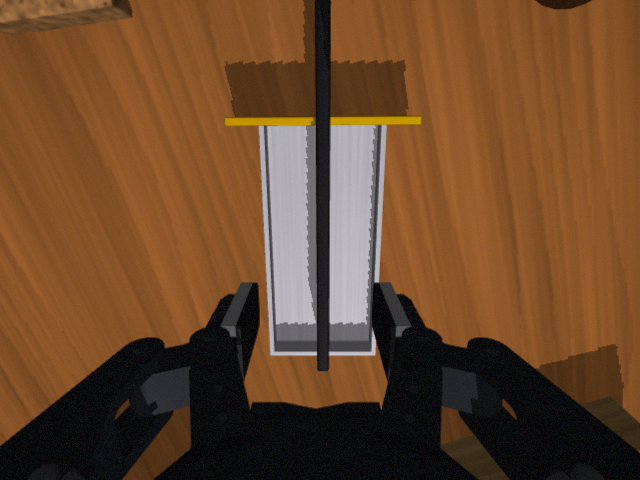

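>>> apply_moves --steps '[[[0, 0, -2], [0, 0, 0.004], 3.5], [[0, 0, -2], [0, 0, 0], 3.5], [[0, 0, -2], [0, 0, 0], 3.5], [[0, 0, -2], [0, 0, 0], 3.5], [[0, 0, -2], [0, 0, 0], 3.5], [[0, 0, -2], [0, 0, 0], 3.5], [[0, 0, -1.6], [0, 0, 0], 3.5], [[0, 0, -1], [0, 0, 0], 3.5], [[0, 0, 0], [0, 0, 0], 3], [[0, 0, 0], [0, 0, 0], 1.5]]'

```text
time: 18.3
ee_pos: [0.5248, -0.3411, 0.0993]
orientation: [180.0, 0.0, 74.7]
contact_force: [0.7, -0.9, 0.0]
width: 0.0168
grip_force: 0.0
```

>>> apply_moves --steps '[[[0, 0, 0], [0, 0, 0], 0.5], [[0, 0, 0], [0, 0, 0], 0.5], [[0, 0, 0], [0, 0, 0], 0.5], [[0, 0, 0], [0, 0, 0], 0.5], [[0, 0, 0], [0, 0, 0], 0.5], [[0, 0, 0], [0, 0, 0], 0.5], [[0, 0, 0.5], [0, 0, 0], 0.5], [[0, 0, 1], [0, 0, 0], 0.5], [[0, 0, 1], [0, 0, 0], 0.5], [[0, 0, 0.5], [0, 0, 0], 0.5]]' --squeeze 90

```text
time: 19.3
ee_pos: [0.5246, -0.3416, 0.13]
orientation: [179.9, 0.0, 74.6]
contact_force: [1.1, -0.7, -2.0]
width: 0.0088
grip_force: 87.7
```

>>> apply_moves --steps '[[[0, 0, 0], [0, 0, -0.0954], 0.5], [[0, 0, 0], [0, 0, -0.0954], 0.5], [[0, 0, 0], [0, 0, -0.0954], 0.5], [[0, 0, 0], [0, 0, -0.0954], 0.5], [[0, 0, 0], [0, 0, -0.0954], 0.5], [[0, 0, 0], [0, 0, -0.0954], 0.5], [[0, 0, 0], [0, 0, -0.0954], 0.5], [[0, 0, 0], [0, 0, -0.0954], 0.5], [[0, 0, 0], [0, 0, -0.0954], 0.5], [[0, 0, 0], [0, 0, -0.0954], 0.5]]'

```text
time: 20.3
ee_pos: [0.5243, -0.3412, 0.1291]
orientation: [180.0, 0.0, 19.8]
contact_force: [0.3, 0.2, -3.1]
width: 0.0088
grip_force: 87.7
```

>>> apply_moves --steps '[[[0, 0, 0], [0, 0, -0.0954], 0.5], [[0, 0, 0], [0, 0, -0.0954], 0.5], [[0, 0, 0], [0, 0, -0.0954], 0.5], [[0, 0, 0], [0, 0, -0.0954], 0.5], [[0, 0, 0], [0, 0, -0.0954], 0.5], [[0, 0, 0], [0, 0, -0.0954], 0.5], [[0, 0, 0], [0, 0, -0.0954], 0.5], [[0, 0, 0], [0, 0, -0.0954], 0.5], [[0, 0, 0], [0, 0, -0.0954], 0.5], [[0, 0, 0], [0, 0, -0.0954], 0.5]]'

```text
time: 21.3
ee_pos: [0.5243, -0.3412, 0.1291]
orientation: [180.0, -0.0, -34.9]
contact_force: [-0.5, -0.1, -2.8]
width: 0.0083
grip_force: 87.7
```

>>> apply_moves --steps '[[[0, 0, 0], [0, 0, -0.0954], 0.5], [[0, 0, 0], [0, 0, -0.0954], 0.5], [[0, 0, 0], [0, 0, -0.0954], 0.5], [[0, 0, 0], [0, 0, -0.0954], 0.5], [[0, 0, 0], [0, 0, -0.0954], 0.5], [[0, 0, 0], [0, 0, -0.0954], 0.5], [[0, 0, 0], [0, 0, -0.0954], 0.5], [[0, 0, 0], [0, 0, -0.0954], 0.5], [[0, 0, 0], [0, 0, -0.0954], 0.5], [[0, 0, 0], [0, 0, -0.0954], 0.5]]'

```text
time: 22.3
ee_pos: [0.5242, -0.3412, 0.1291]
orientation: [180.0, -0.0, -89.6]
contact_force: [0.7, -0.6, -3.2]
width: 0.0088
grip_force: 87.7
```

Run:
```python
from h import *
T=vision.snapshot('top')
s=monitor.state();print(s['ee_pos'],s['orientation'],s['joints'],s['contact_force'],s['grip_force'])
cv2.imwrite('pics/top3.png',T['color'][120:400,200:600])
```

```text
[ 0.5242831  -0.34119564  0.1291269 ] [-1.79998802e+02 -2.94232468e-03 -8.97032529e+01] [-4.09756701e+01  2.84532297e+01  8.84833846e+01 -1.59442861e-03
  6.30605447e+01  1.38728305e+02] [ 0.69938777  0.2467299  -3.27596719] 87.69449830055237
```

View pics/top3.png

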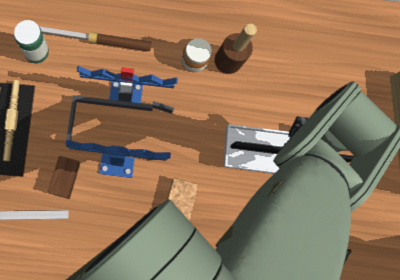

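The view shows the tray turned round, plain end toward the rack mouth at about (145, 230). Moving it to the mouth and lowering it there.

>>> apply_moves --steps '[[[0.2, 1.3, 0], [0, 0, 0.006], 0.5], [[0.2, 1.3, 0], [0, 0, 0], 0.5], [[0.2, 1.3, 0], [0, 0, 0], 0.5], [[0.2, 1.3, 0], [0, 0, 0], 0.5], [[0.2, 1.3, 0], [0, 0, 0], 0.5], [[0.2, 1.3, 0], [0, 0, 0], 0.5], [[0.2, 1.3, 0], [0, 0, 0], 0.5], [[0.2, 1.3, 0], [0, 0, 0], 0.5], [[0.15, 1.25, 0], [0, 0, 0], 0.5], [[0, 0, 0], [0, 0, 0], 0.5]]'

```text
time: 23.35
ee_pos: [0.5418, -0.2226, 0.1286]
orientation: [180.0, 0.1, -88.9]
contact_force: [-0.9, 0.6, -2.9]
width: 0.0087
grip_force: 87.7
```

>>> apply_moves --steps '[[[0, 0, -0.5], [0, 0, 0], 0.5], [[0, 0, -0.5], [0, 0, 0], 0.5], [[0, 0, -0.5], [0, 0, 0], 0.5], [[0, 0, -0.5], [0, 0, 0], 0.5], [[0, 0, -0.4], [0, 0, 0], 0.5], [[0, 0, -0.3], [0, 0, 0], 0.5], [[0, 0, -0.2], [0, 0, 0], 0.5], [[0, 0, -0.1], [0, 0, 0], 0.5], [[0, 0, 0], [0, 0, 0], 0.5], [[0, 0, 0], [0, 0, 0], 0.5]]'

```text
time: 24.35
ee_pos: [0.5417, -0.2247, 0.1]
orientation: [180.0, -0.0, -89.0]
contact_force: [-4.8, 1.7, 6.1]
width: 0.0085
grip_force: 89.1
```

Run:
```python
from h import *
W=vision.snapshot('wrist');T=vision.snapshot('top')
s=monitor.state();print(s['ee_pos'],s['orientation'],s['joints'],s['contact_force'],s['grip_force'])
cv2.imwrite('pics/w4.png',W['color'])
t=cloud(T);rect(box(t,.47,.62,-.28,-.1,.012,.03),'walls')
rect(box(t,.46,.62,-.06,.18,.023,.036),'rails'); q=box(t,.515,.56,-.14,-.08,.045,.065); rect(q,'rib')
```

```text
[ 0.54171403 -0.22475273  0.10002359] [ 1.79963772e+02 -5.67864606e-03 -8.89803900e+01] [-3.09748476e+01  2.69991481e+01  9.50220855e+01 -2.83112628e-02
  5.80064857e+01  1.48020550e+02] [-4.87148645  1.57085394  4.62513625] 89.13249850273132
walls 240 rect [ 540.3 -155.3] [101.5 111.3] 0.4 z [0.0124 0.0219 0.0281] [ 0.5484 -0.146   0.021 ]
rails 589 rect [549.1  61.7] [232.  140.5] 84.3 z [0.0243 0.0306 0.0349] [0.582  0.0837 0.0304]
rib 92 rect [ 539.7 -119.7] [10.5 39.7] 1.2 z [0.0472 0.0601 0.0642] [ 0.5388 -0.12    0.0588]
```

View pics/w4.png

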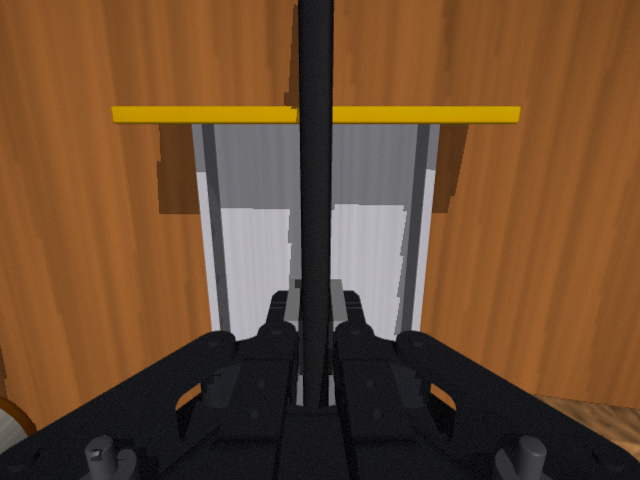

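>>> apply_moves --steps '[[[0, 0, 0.1], [0, 0, -0.003], 0.5], [[-0.01, 1, 0], [0, 0, 0], 0.5], [[-0.01, 1, 0], [0, 0, 0], 0.5], [[-0.01, 1, 0], [0, 0, 0], 0.5], [[-0.01, 1, 0], [0, 0, 0], 0.5], [[-0.01, 1, 0], [0, 0, 0], 0.5], [[-0.01, 1, 0], [0, 0, 0], 0.5], [[-0.01, 1, 0], [0, 0, 0], 0.5], [[-0.01, 1, 0], [0, 0, 0], 0.5], [[-0.01, 1, 0], [0, 0, 0], 0.5]]'

```text
time: 25.45
ee_pos: [0.5411, -0.1339, 0.1]
orientation: [-180.0, -0.0, -89.2]
contact_force: [-0.4, -2.0, -0.5]
width: 0.0085
grip_force: 88.2
```

>>> apply_moves --steps '[[[0, 0, 0], [0, 0, 0], 2], [[0, 0, 0], [0, 0, 0], 4], [[0, 0, 0], [0, 0, 0], 4], [[0, 0, 1], [0, 0, 0], 4], [[0, 0, 2.5], [0, 0, 0], 4], [[0, 0, 2.5], [0, 0, 0], 4], [[0, 0, 2], [0, 0, 0.1], 4], [[0, -1, 0], [0, 0, 0.13], 4], [[0, -2, 0], [0, 0, 0.13], 4], [[0, -2, 0], [0, 0, 0.13], 4]]'

```text
time: 26.45
ee_pos: [0.5412, -0.1855, 0.1812]
orientation: [-179.9, -0.1, -60.8]
contact_force: [0.5, -0.3, -1.0]
width: 0.0397
grip_force: 0.0
```

>>> apply_moves --steps '[[[0.02, -1, 0], [0, 0, 0.14], 4], [[0.02, -1, 0], [0, 0, 0.14], 4], [[0.02, -1, 0], [0, 0, 0.14], 4], [[0.02, -1, 0], [0, 0, 0.14], 4], [[0.02, -1, 0], [0, 0, 0.14], 4], [[0.02, -1, 0], [0, 0, 0.14], 4], [[0.02, -1, 0], [0, 0, 0.14], 4], [[0, 0, 0], [0, 0, 0.14], 4], [[0, 0, 0], [0, 0, 0.14], 4], [[0, 0, 0], [0, 0, 0.14], 4]]'

```text
time: 27.45
ee_pos: [0.5423, -0.2554, 0.1807]
orientation: [180.0, -0.0, 19.4]
contact_force: [0.2, -0.0, 0.6]
width: 0.0398
grip_force: 0.0
```

>>> apply_moves --steps '[[[0, 0, 0], [0, 0, 0.14], 4], [[0, 0, 0], [0, 0, 0.14], 4], [[0, 0, 0], [0, 0, 0.14], 4], [[0, 0, 0], [0, 0, 0.14], 4], [[0, 0, 0], [0, 0, 0.14], 4], [[0, 0, 0], [0, 0, 0.14], 4], [[0, 0, 0], [0, 0, 0.14], 4], [[0, 0, 0], [0, 0, 0.14], 4], [[0, 0, 0], [0, 0, 0.14], 4], [[0, 0, 0], [0, 0, 0], 4]]'

```text
time: 28.45
ee_pos: [0.5424, -0.2551, 0.1807]
orientation: [180.0, 0.0, 91.3]
contact_force: [1.6, 0.1, -0.3]
width: 0.0398
grip_force: 0.0
```

Run:
```python
from h import *
W=vision.snapshot('wrist');T=vision.snapshot('top')
s=monitor.state();print(s['ee_pos'],s['orientation'],s['joints'])
cv2.imwrite('pics/w5.png',W['color'])
for n,p in(('W',W),('T',T)):
    t=cloud(p);q=box(t,.5,.58,-.32,-.05,.05,.066); rect(q,n+'rib'); rect(box(t,.4,.7,-.25,-.15,.030,.045),n+'panel')
    rect(box(t,.47,.62,-.2,.04,.012,.027),n+'walls')
```

```text
[ 0.54242202 -0.25502037  0.18046063] [1.79966362e+02 2.04193359e-02 9.11271480e+01] [-3.34502276e+01  2.18579939e+01  9.10473302e+01  2.47341569e-03
  6.70553914e+01 -3.45783451e+01]
Wrib 5755 rect [ 530.3 -203.2] [163.4  10.1] 86.9 z [0.0586 0.0609 0.0624] [ 0.531  -0.1942  0.0608]
Wpanel 2768 rect [ 504.8 -186.8] [ 99.2 180.8] 44.7 z [0.0307 0.0408 0.0423] [ 0.5282 -0.2106  0.0398]
Wwalls 3266 rect [ 533.1 -154.6] [105.1  90.5] 0.0 z [0.0128 0.0227 0.0245] [ 0.5305 -0.1537  0.0212]
Trib 368 rect [ 534.8 -136.4] [172.9  11.2] 86.9 z [0.051  0.0602 0.0639] [ 0.5338 -0.1356  0.0596]
Tpanel 214 rect [ 512.1 -186.4] [178.7  72.5] 0.5 z [0.0305 0.0397 0.0442] [ 0.5296 -0.2061  0.0389]
Twalls 617 rect [532.9 -79.8] [250.5 137.2] 81.9 z [0.0125 0.0218 0.0262] [ 0.5464 -0.0837  0.0207]
```

View pics/w5.png

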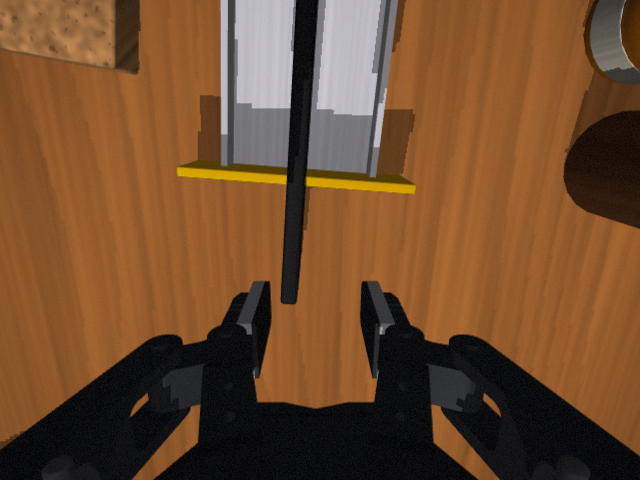

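The tray got knocked: it's now skewed about 3.8°, with the handle end at (300, 290) left of the fingers' middle and the plain end still in the mouth. I'll grip the handle, straighten the tray and push it home.

>>> apply_moves --steps '[[[-0.75, 0.05, 0], [0, 0, -0.036], 4], [[-0.75, 0.05, 0], [0, 0, -0.037], 4], [[0, 0, -1.5], [0, 0, 0], 4], [[0, 0, -2], [0, 0, 0], 4], [[0, 0, -2], [0, 0, 0], 4], [[0, 0, -1.5], [0, 0, 0], 4], [[0, 0, -1.1], [0, 0, 0], 4], [[0, 0, 0], [0, 0, 0], 2.5], [[0, 0, 0], [0, 0, 0], 1], [[0, 0, 0], [0, 0, 0], 0.5]]'

```text
time: 29.55
ee_pos: [0.528, -0.2539, 0.0996]
orientation: [179.9, 0.0, 87.1]
contact_force: [0.9, 0.1, -1.4]
width: 0.0089
grip_force: 87.6
```

>>> apply_moves --steps '[[[0, 0, 0], [0, 0, 0], 0.5], [[0, 0, 0], [0, 0, 0], 0.5], [[0, 0, 0], [0, 0, 0], 0.5], [[0, 0, 0.05], [0, 0, 0], 0.5], [[0.25, 0, 0], [0, 0, 0.011], 0.5], [[0.25, 0, 0], [0, 0, 0.011], 0.5], [[0.25, 0, 0], [0, 0, 0.011], 0.5], [[0.25, 0, 0], [0, 0, 0.011], 0.5], [[0.25, 0, 0], [0, 0, 0.011], 0.5], [[0.2, 0, 0], [0, 0, 0.011], 0.5]]'

```text
time: 30.55
ee_pos: [0.5421, -0.2537, 0.0993]
orientation: [180.0, -0.0, 91.0]
contact_force: [0.8, -0.1, -2.0]
width: 0.0091
grip_force: 87.7
```

Run:
```python
from h import *
W=vision.snapshot('wrist');T=vision.snapshot('top')
s=monitor.state();print(s['ee_pos'],s['orientation'],s['contact_force'],s['grip_force'],s['width'])
for n,p in(('W',W),('T',T)):
    t=cloud(p);q=box(t,.5,.58,-.22,.03,.05,.066); rect(q,n+'rib')
    rect(box(t,.47,.62,-.2,-.08,.012,.027),n+'walls')
    rect(box(t,.47,.62,0.03,.15,.028,.036),n+'rails')
```

```text
[ 0.54208913 -0.2535873   0.09933098] [-1.79996075e+02 -8.03148296e-03  9.09531638e+01] [ 0.40507724 -0.13476406 -1.87825811] 87.6613461971283 0.008685285736928495
Wrib 8377 rect [ 540.5 -182.9] [10.1 74.2] 0.7 z [0.0592 0.0611 0.0625] [ 0.5405 -0.1795  0.061 ]
Wwalls 6598 rect [ 540.5 -166.4] [100.9  68.4] 0.8 z [0.0126 0.0225 0.0245] [ 0.5409 -0.165   0.0208]
Wrails 0
Trib 436 rect [ 540.4 -114.2] [ 11.2 208.5] 0.8 z [0.052  0.0604 0.0647] [ 0.5396 -0.1134  0.06  ]
Twalls 292 rect [ 540.8 -139.7] [101.2 118.8] 0.6 z [0.0126 0.0216 0.026 ] [ 0.5417 -0.1402  0.0207]
Trails 191 rect [596.1  89.6] [ 12.6 119.7] 2.4 z [0.0283 0.0312 0.0352] [0.5962 0.0878 0.0312]
```

>>> apply_moves --steps '[[[-0.015, 1.2, 0], [0, 0, 0], 0.5], [[-0.015, 1.2, 0], [0, 0, 0], 0.5], [[-0.015, 1.2, 0], [0, 0, 0], 0.5], [[-0.015, 1.2, 0], [0, 0, 0], 0.5], [[-0.015, 1.2, 0], [0, 0, 0], 0.5], [[-0.015, 1.2, 0], [0, 0, 0], 0.5], [[-0.015, 1.2, 0], [0, 0, 0], 0.5], [[-0.015, 1.2, 0], [0, 0, 0], 0.5], [[-0.015, 1.2, 0], [0, 0, 0], 0.5], [[-0.015, 1.2, 0], [0, 0, 0], 0.5]]'

```text
time: 31.65
ee_pos: [0.5403, -0.1327, 0.0994]
orientation: [-180.0, 0.0, 90.9]
contact_force: [0.1, -0.8, -2.3]
width: 0.0083
grip_force: 87.7
```

>>> apply_moves --steps '[[[0, 0.2, 0], [0, 0, 0], 0.5], [[0, 0.2, 0], [0, 0, 0], 0.5], [[0, 0.2, 0], [0, 0, 0], 0.5], [[0, 0.2, 0], [0, 0, 0], 0.5], [[0, 0.2, 0], [0, 0, 0], 0.5], [[0, 0.2, 0], [0, 0, 0], 0.5], [[0, 0.2, 0], [0, 0, 0], 0.5], [[0, 0.1, 0], [0, 0, 0], 0.5], [[0, 0.1, 0], [0, 0, 0], 0.5], [[0, 0, 0], [0, 0, 0], 0.5]]'

```text
time: 32.65
ee_pos: [0.5404, -0.1212, 0.0997]
orientation: [180.0, 0.4, 90.9]
contact_force: [-2.3, -12.7, -3.5]
width: 0.009
grip_force: 87.6
```

>>> apply_moves --steps '[[[0, 0.1, 0], [0, 0, 0], 0.5], [[0, 0.1, 0], [0, 0, 0], 0.5], [[0, 0.1, 0], [0, 0, 0], 0.5], [[0, 0, 0], [0, 0, 0], 0.5], [[0, -0.2, 0], [0, 0, 0], 0.5], [[0, -0.2, 0], [0, 0, 0], 0.5], [[0, 0, -0.1], [0, 0, 0], 2], [[0, 0, 0], [0, 0, 0], 4], [[0, 0, 0], [0, 0, 0], 4], [[0, 0, 0], [0, 0, 0], 4]]'

```text
time: 33.65
ee_pos: [0.5405, -0.1182, 0.0985]
orientation: [180.0, -0.0, 91.0]
contact_force: [-0.1, 0.6, -0.0]
width: 0.0402
grip_force: 0.0
```

>>> apply_moves --steps '[[[0, 0, 1], [0, 0, 0], 4], [[0, 0, 3], [0, 0, 0], 4], [[0, -1, 4], [0, 0, 0], 4], [[0, -1, 4], [0, 0, 0], 4], [[0, 0, 4], [0, 0, 0], 4], [[0, 0, 4], [0, 0, 0], 4], [[0, 0, 3], [0, 0, 0], 4], [[0, 0, 0], [0, 0, 0], 4], [[0, 0, 0], [0, 0, 0], 4], [[0, 0, 0], [0, 0, 0], 4]]'

```text
time: 34.65
ee_pos: [0.5396, -0.1382, 0.3271]
orientation: [-179.9, -0.1, 90.9]
contact_force: [-0.4, 0.1, -0.5]
width: 0.0401
grip_force: 0.0
```

Run:
```python
from h import *
W=vision.snapshot('wrist');T=vision.snapshot('top')
s=monitor.state();print(s['ee_pos'],s['orientation'],s['contact_force'])
cv2.imwrite('pics/w6.png',W['color'])
for n,p in(('W',W),('T',T)):
    t=cloud(p);rect(box(t,.5,.58,-.2,.2,.05,.066),n+'rib'); rect(box(t,.45,.63,-.1,-.06,.036,.045),n+'panel')
    for lo,hi,l in((.45,.473,'fix'),(.606,.63,'slid')):
        q=box(t,lo,hi,-.07,.17,.145,.195);rect(q,n+l)
t=cloud(T); q=box(t,.35,.66,.25,.6,.0195,.04); rect(q,'spindles')
# clusters of blocks
m=np.zeros((700,700),np.uint8)
for x,y in (box(t,.38,.62,.27,.55,.012,.04)[:,:2]*1000).astype(int): m[x,y]=255
m=cv2.morphologyEx(m,cv2.MORPH_CLOSE,np.ones((7,7)));n,l,st,ce=cv2.connectedComponentsWithStats(m)
for i in range(1,n):
    if st[i,4]>500:
        yx=np.argwhere(l==i).astype(np.float32); print(st[i,4],cv2.minAreaRect(yx))
```

```text
[ 0.53949173 -0.1382335   0.32639605] [-1.79797321e+02 -9.13601926e-02  9.09237706e+01] [ 0.5097579   0.07567908 -0.62571493]
Wrib 2305 rect [539.5 -57.8] [  9.3 188.7] 0.7 z [0.0591 0.061  0.0627] [ 0.5391 -0.0499  0.061 ]
Wpanel 875 rect [539.6 -79.8] [143.5   5.9] 0.8 z [0.0377 0.041  0.0426] [ 0.5365 -0.08    0.0409]
Wfix 4556 rect [459.6 -27.8] [14.3 71.8] 0.7 z [0.1516 0.1728 0.1898] [ 0.4615 -0.0279  0.1722]
Wslid 4646 rect [618.7 -25.1] [14.  73.3] 0.6 z [0.1499 0.1713 0.1881] [ 0.617  -0.0255  0.1703]
Trib 433 rect [538.6  16.2] [ 11.8 208.2] 0.9 z [0.0513 0.0607 0.0646] [0.5379 0.0163 0.0601]
Tpanel 98 rect [563.4 -72.4] [94.1 24.2] 3.7 z [0.0363 0.0406 0.0443] [ 0.5656 -0.0786  0.0406]
Tfix 821 rect [460.8  47. ] [208.   21.3] 89.4 z [0.1508 0.173  0.1896] [0.4576 0.0484 0.1721]
Tslid 935 rect [616.  46.] [ 19.8 213.5] 0.7 z [0.1491 0.168  0.189 ] [0.6165 0.0452 0.1684]
spindles 2486 rect [499.4 391.7] [232.5 181.8] 4.2 z [0.0202 0.0266 0.0326] [0.4986 0.3906 0.0265]
3242 ((478.3851318359375, 465.5608215332031), (197.02651977539062, 25.857515335083008), 1.847610354423523)
3350 ((498.0, 365.5), (23.0, 200.0), 90.0)
3337 ((507.0, 416.5), (23.0, 200.0), 90.0)
3387 ((519.6090087890625, 315.7471923828125), (199.347412109375, 29.1755428314209), 2.7702157497406006)
```

View pics/w6.png

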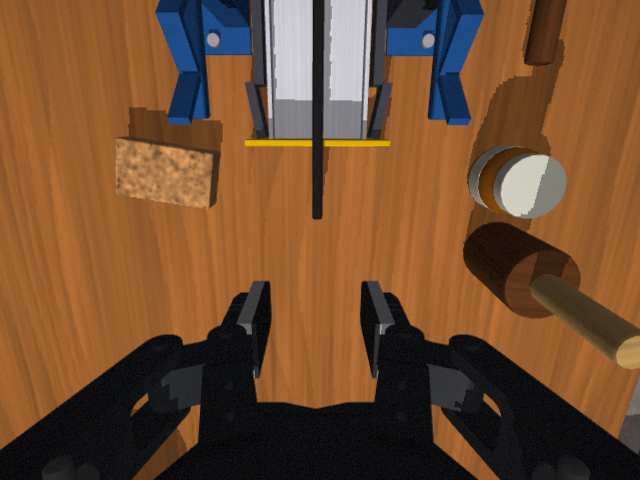

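The view shows the panel at row 143 against the flared rail ends at about row 137. Checking that the gap is really closed.

Run:
```python
from h import *
W=vision.snapshot('wrist')
t=cloud(W)
for lo,hi in((.475,.488),(.591,.605),(.47,.5),(.58,.61)):
    q=box(t,lo,hi,-.1,-.02,.026,.035); 
    if len(q): print(lo,len(q),np.percentile(q[:,1],[0,1,5,50]))
q=box(t,.46,.62,-.1,-.06,.037,.045); print('panel y',np.percentile(q[:,1],[1,50,99]))
g=W['color'][95:160,230:410]; cv2.imwrite('pics/gap.png',cv2.resize(g,None,fx=4,fy=4,interpolation=cv2.INTER_NEAREST))
```

```text
0.475 482 [-0.07709317 -0.07607975 -0.07412091 -0.05227617]
0.591 526 [-0.0764195  -0.07632886 -0.07423525 -0.05087699]
0.47 620 [-0.07758622 -0.0760752  -0.07407927 -0.04708485]
0.58 656 [-0.07657963 -0.07646528 -0.07515163 -0.04662287]
panel y [-0.08343123 -0.07994546 -0.07670742]
```

View pics/gap.png

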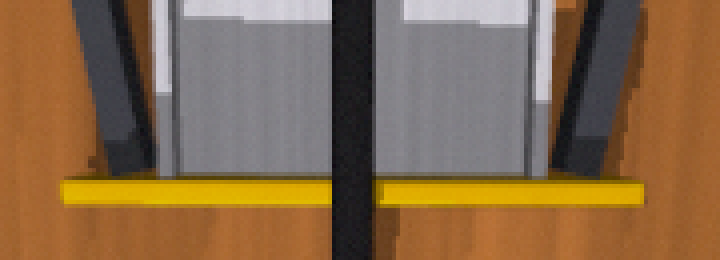

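The panel touches both rail ends (−77.0 against −76.5 mm), so the tray is home. On to the spindles.

>>> apply_moves --steps '[[[-0.1, 2.27, 0], [0, 0, 0.08], 4], [[-0.1, 2.27, 0], [0, 0, 0.08], 4], [[-0.1, 2.27, 0], [0, 0, 0.08], 4], [[-0.1, 2.27, 0], [0, 0, 0.08], 4], [[-0.1, 2.27, 0], [0, 0, 0.08], 4], [[-0.1, 2.27, 0], [0, 0, 0.08], 4], [[-0.1, 2.27, 0], [0, 0, 0.08], 4], [[-0.1, 2.27, 0], [0, 0, 0.08], 4], [[-0.1, 2.27, 0], [0, 0, 0.08], 4], [[-0.1, 2.27, 0], [0, 0, 0.08], 4]]'

```text
time: 35.8
ee_pos: [0.5298, 0.0892, 0.3271]
orientation: [-179.9, -0.1, 136.9]
contact_force: [1.2, -0.3, -0.3]
width: 0.0402
grip_force: 0.0
```

>>> apply_moves --steps '[[[-0.1, 2.27, 0], [0, 0, 0.08], 4], [[-0.1, 2.27, 0], [0, 0, 0.08], 4], [[-0.1, 2.27, 0], [0, 0, 0.08], 4], [[-0.1, 2.27, 0], [0, 0, 0.08], 4], [[-0.1, 2.27, 0], [0, 0, 0.08], 4], [[-0.1, 2.27, 0], [0, 0, 0.08], 4], [[-0.1, 2.27, 0], [0, 0, 0.08], 4], [[-0.1, 2.27, 0], [0, 0, 0.08], 4], [[-0.1, 2.27, 0], [0, 0, 0.08], 4], [[-0.1, 2.27, 0], [0, 0, 0.08], 4]]'

```text
time: 36.8
ee_pos: [0.5198, 0.3161, 0.3269]
orientation: [-179.9, -0.1, -177.2]
contact_force: [0.1, -0.2, 0.5]
width: 0.04
grip_force: 0.0
```

>>> apply_moves --steps '[[[0, 0, -1], [0, 0, 0], 4], [[0, 0, -1], [0, 0, 0], 4], [[0, 0, -1], [0, 0, 0], 4], [[0, 0, -1], [0, 0, 0], 4], [[0, 0, -1], [0, 0, 0], 4], [[0, 0, -1], [0, 0, 0], 4], [[0, 0, 0], [0, 0, 0], 4], [[0, 0, 0], [0, 0, 0], 4], [[0, 0, 0], [0, 0, 0], 4], [[0, 0, 0], [0, 0, 0], 4]]'

```text
time: 37.8
ee_pos: [0.5207, 0.3155, 0.2692]
orientation: [180.0, 0.1, -177.4]
contact_force: [0.6, 0.5, 0.9]
width: 0.04
grip_force: 0.0
```

```bash
cat > sp.py <<'E'
from h import *
def run(png=None):
    W=vision.snapshot('wrist');T=vision.snapshot('top')
    if png: cv2.imwrite(png,W['color'])
    s=monitor.state();print(s['ee_pos'],s['orientation'][2])
    for nm,p in(('W',W),('T',T)):
        t=cloud(p); m=np.zeros((700,700),np.uint8); h=np.zeros((700,700))
        for x,y,z in box(t,.36,.64,.26,.55,.013,.04): m[int(x*1000),int(y*1000)]=255;h[int(x*1000),int(y*1000)]=z
        m=cv2.morphologyEx(m,cv2.MORPH_CLOSE,np.ones((3,3)) if nm=='W' else np.ones((7,7)));n,l,st,ce=cv2.connectedComponentsWithStats(m)
        for i in range(1,n):
            if st[i,4]>800:
                yx=np.argwhere(l==i).astype(np.float32); v=np.linalg.svd(yx-yx.mean(0),full_matrices=False)[2][0]
                r=cv2.minAreaRect(yx); hh=h[l==i]; print(nm,st[i,4],'c',np.round(r[0],1),np.round(r[1],1),'ang',round(np.degrees(np.arctan(v[1]/v[0])),1),'mean',np.round(yx.mean(0),1),'ztop',np.percentile(hh[hh>0],97).round(4))
                b=(l==i)&(h>.0258); q=np.argwhere(b).astype(np.float32)
                if len(q)>20: r=cv2.minAreaRect(q); print('   block',np.round(r[0],1),np.round(r[1],1))
E
python3 -c "
import sp;sp.run('pics/w7.png')"
```

```text
[0.5206104  0.31551177 0.26907163] -177.40294355285394
W 3571 c [475.  465.5] [200.  23.] ang -0.6 mean [475.1 465. ] ztop 0.0303
   block [475.5 465.5] [199.  23.]
W 3594 c [496.  365.5] [ 23. 200.] ang -0.8 mean [494.6 365. ] ztop 0.0301
   block [496.  365.2] [ 22.8 198.1]
W 3555 c [506. 417.] [ 23.2 200.3] ang -1.8 mean [505.5 416.6] ztop 0.0302
   block [506.  417.1] [ 23.1 198.2]
W 3606 c [518.9 313.2] [200.6  22.8] ang 3.8 mean [518.6 313.3] ztop 0.0301
   block [518.6 313.1] [199.9  22.8]
T 3392 c [519.9 313.6] [199.9  24.6] ang 3.6 mean [518.5 312.5] ztop 0.0318
   block [520.3 313.1] [197.2  22.8]
T 888 c [515.8 361.9] [86.6 18.2] ang 8.2 mean [525.3 361.7] ztop 0.0317
   block [520.5 361.6] [75.8 14.5]
```

View pics/w7.png

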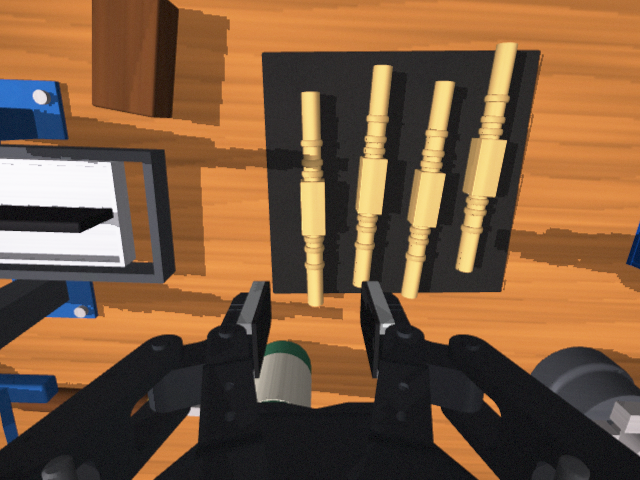

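The view shows four spindles in a row on the board, the nearest block at about (205, 313); the wrist measurement agrees with the top view. Picking the first.

>>> apply_moves --steps '[[[-0.13, -0.2, -2], [0, 0, 0.021], 4], [[0, 0, -2.5], [0, 0, 0], 4], [[0, 0, -2.5], [0, 0, 0], 4], [[0, 0, -2.5], [0, 0, 0], 4], [[0, 0, -2.5], [0, 0, 0], 4], [[0, 0, -2.5], [0, 0, 0], 4], [[0, 0, -2], [0, 0, 0], 4], [[0, 0, -1.5], [0, 0, 0], 4], [[0, 0, -0.7], [0, 0, 0], 4], [[0, 0, 0], [0, 0, 0], 4]]'

```text
time: 38.9
ee_pos: [0.5186, 0.3131, 0.0806]
orientation: [-180.0, -0.1, -176.2]
contact_force: [-0.0, -0.2, -0.1]
width: 0.0402
grip_force: 0.0
```

>>> apply_moves --steps '[[[0, 0, 0], [0, 0, 0], 3], [[0, 0, 0], [0, 0, 0], 2], [[0, 0, 0], [0, 0, 0], 1.5], [[0, 0, 0], [0, 0, 0], 1.5], [[0, 0, 0], [0, 0, 0], 1.5], [[0, 0, 0], [0, 0, 0], 1.5], [[0, 0, 0], [0, 0, 0], 1.5], [[0, 0, 0], [0, 0, 0], 1.5], [[0, 0, 0.5], [0, 0, 0], 1.5], [[0, 0, 1], [0, 0, 0], 1.5]]' --squeeze 60

```text
time: 39.9
ee_pos: [0.5177, 0.3127, 0.0954]
orientation: [-179.9, -0.2, -176.2]
contact_force: [-1.2, 0.2, -1.1]
width: 0.0205
grip_force: 60.2
```

>>> apply_moves --steps '[[[0, 0, 2], [0, 0, 0], 1.5], [[0, 0, 3], [0, 0, 0], 1.5], [[0, 0, 4], [0, 0, 0], 1.5], [[0, 0, 4], [0, 0, 0], 1.5], [[0, 0, 4], [0, 0, 0], 1.5], [[0, 0, 4], [0, 0, 0], 1.5], [[0, -1, 3], [0, 0, 0], 1.5], [[0.1, -2, 0], [0, 0, 0], 1.5], [[0.1, -2, 0], [0, 0, 0], 1.5], [[0.1, -2, 0], [0, 0, 0], 1.5]]'

```text
time: 40.9
ee_pos: [0.5215, 0.2426, 0.3369]
orientation: [-180.0, 0.0, -176.2]
contact_force: [-0.0, -0.6, -0.4]
width: 0.0205
grip_force: 60.2
```

>>> apply_moves --steps '[[[0.2, -3, 0], [0, 0, -0.006], 1.5], [[0.2, -3, 0], [0, 0, -0.006], 1.5], [[0.2, -3, 0], [0, 0, -0.006], 1.5], [[0.2, -3, 0], [0, 0, -0.006], 1.5], [[0.2, -3, 0], [0, 0, -0.006], 1.5], [[0.2, -3, 0], [0, 0, -0.006], 1.5], [[0.2, -3, 0], [0, 0, -0.006], 1.5], [[0.2, -3, 0], [0, 0, -0.006], 1.5], [[0.2, -3, 0], [0, 0, -0.006], 1.5], [[0, -0.7, 0], [0, 0, 0], 1.5]]'

```text
time: 41.9
ee_pos: [0.5397, -0.0363, 0.3364]
orientation: [-179.9, -0.0, -179.5]
contact_force: [0.3, 0.4, -0.6]
width: 0.0207
grip_force: 60.1
```

```bash
cat > held.py <<'E'
from h import *
W=vision.snapshot('wrist'); s=monitor.state();e=s['ee_pos'];print(e,s['orientation'],s['contact_force'],s['width'],s['grip_force'])
t=cloud(W); q=box(t,e[0]-.13,e[0]+.13,e[1]-.03,e[1]+.03,e[2]-.09,e[2]-.04); q=q[abs(q[:,0]-e[0])<.12]
hsv=cv2.cvtColor(W['color'],cv2.COLOR_BGR2HSV); m=(hsv[...,0]>15)&(hsv[...,0]<32)&(hsv[...,1]>60)&(hsv[...,2]>110)
q=cloud(W,m); q=q[(abs(q[:,0]-e[0])<.13)&(abs(q[:,1]-e[1])<.03)&(q[:,2]>e[2]-.09)&(q[:,2]<e[2]-.03)]
rect(q,'held'); print('x range',np.percentile(q[:,0],[0.5,99.5])); far=q[q[:,0]<e[0]-.03]
if len(far)>20:
    a=np.polyfit(far[:,0],far[:,1],1);b=np.polyfit(far[:,0],far[:,2],1);print('yaw',np.degrees(np.arctan(a[0])),'slope',np.degrees(np.arctan(b[0])))
E
python3 held.py
```

```text
[ 0.53969703 -0.03588407  0.33638572] [-1.79963079e+02 -3.31695839e-02 -1.79482504e+02] [ 0.66471748  0.0395207  -0.35672091] 0.020551948321427784 60.141263008117676
held 15275 rect [514.6 -37. ] [151.5  22.9] 0.1 z [0.2747 0.2801 0.2835] [ 0.5052 -0.0369  0.2802]
x range [0.43971888 0.58528323]
yaw 0.380030064065731 slope 0.5744995809054135
```

>>> apply_moves --steps '[[[0, 0.2, 0], [0, 0, 0.003], 1.5], [[0, 0, -1.5], [0, 0, 0], 1.5], [[0, 0, -2], [0, 0, 0], 1.5], [[0, 0, -2], [0, 0, 0], 1.5], [[0, 0, -1.5], [0, 0, 0], 1.5], [[0, 0, -1], [0, 0, 0], 1.5], [[0, 0, -0.7], [0, 0, 0], 1.5], [[0, 0, -0.5], [0, 0, 0], 1.5], [[0, 0, -0.4], [0, 0, 0], 1.5], [[0, 0, 0], [0, 0, 0], 1.5]]'

```text
time: 42.95
ee_pos: [0.5405, -0.0322, 0.2411]
orientation: [-179.9, 0.1, -179.1]
contact_force: [-1.0, -1.5, 0.8]
width: 0.0207
grip_force: 60.3
```

>>> apply_moves --steps '[[[0, 0, -0.1], [0, 0, 0], 1.5], [[0, 0, -0.1], [0, 0, 0], 1.5], [[0, 0, 0], [0, 0, 0], 2.2], [[0, 0, 0], [0, 0, 0], 3], [[0, 0, 0], [0, 0, 0], 3.6], [[0, 0, 0], [0, 0, 0], 3.6], [[0, 0, 1.5], [0, 0, 0], 3.6], [[0, 0, 3], [0, 0, 0], 3.6], [[0, 0, 3], [0, 0, 0], 3.6], [[0, 0, 2], [0, 0, 0], 3.6]]'

```text
time: 43.95
ee_pos: [0.5406, -0.0315, 0.3354]
orientation: [180.0, 0.1, -179.1]
contact_force: [0.1, -0.5, 0.4]
width: 0.0357
grip_force: 0.0
```

```bash
cat > placed.py <<'E'
from h import *
import sys
T=vision.snapshot('top');W=vision.snapshot('wrist'); s=monitor.state();e=s['ee_pos'];print(e,s['orientation'][2])
for n,p in(('W',W),('T',T)):
    hsv=cv2.cvtColor(p['color'],cv2.COLOR_BGR2HSV); m=(hsv[...,0]>15)&(hsv[...,0]<32)&(hsv[...,1]>60)&(hsv[...,2]>110)
    q=cloud(p,m); q=q[(q[:,2]>.16)&(q[:,2]<.2)&(q[:,0]>.42)&(q[:,0]<.66)]
    for yk in(-34,18,70,122):
        r=q[abs(q[:,1]-yk/1000)<.024]
        if len(r)>60: rect(r,n+str(yk)); print('  x',np.percentile(r[:,0],[.5,99.5]))
t=cloud(T); rect(box(t,.5,.58,-.2,.2,.05,.066),'T rib')
E
python3 placed.py
```

```text
[ 0.54176967 -0.03175628  0.33704407] -179.11441999855307
W-34 6859 rect [540.7 -33.9] [ 21.7 200. ] 89.8 z [0.1774 0.183  0.1866] [ 0.5285 -0.0343  0.1829]
  x [0.44134289 0.63861459]
T-34 307 rect [530.5 -33. ] [22.3 65.6] 89.5 z [0.1779 0.1848 0.1891] [ 0.5313 -0.0329  0.1843]
  x [0.49830771 0.56139671]
T rib 346 rect [538.9  -1.3] [ 11.  243.2] 0.6 z [0.0512 0.0607 0.0646] [ 0.5384 -0.0159  0.0601]
```

>>> apply_moves --steps '[[[-0.44, 4, 0], [0, 0, -0.003], 3.6], [[-0.44, 4, 0], [0, 0, -0.003], 3.6], [[-0.44, 4, 0], [0, 0, -0.003], 3.6], [[-0.44, 4, 0], [0, 0, -0.003], 3.6], [[-0.44, 4, 0], [0, 0, -0.003], 3.6], [[-0.44, 4, 0], [0, 0, -0.003], 3.6], [[-0.44, 4, 0], [0, 0, -0.003], 3.6], [[-0.44, 4, 0], [0, 0, -0.003], 3.6], [[-0.44, 4, 0], [0, 0, -0.003], 3.6], [[-0.44, 3.74, 0], [0, 0, -0.003], 3.6]]'

```text
time: 45.05
ee_pos: [0.4948, 0.3674, 0.3309]
orientation: [-179.9, -0.2, 179.2]
contact_force: [0.4, 0.5, -0.7]
width: 0.036
grip_force: 0.0
```

>>> apply_moves --steps '[[[0, 0, -2], [0, 0, 0], 3.6], [[0, 0, -3], [0, 0, 0], 3.6], [[0, 0, -4], [0, 0, 0], 3.6], [[0, 0, -4], [0, 0, 0], 3.6], [[0, 0, -4], [0, 0, 0], 3.6], [[0, 0, -3], [0, 0, 0], 3.6], [[0, 0, 0], [0, 0, 0], 3.6], [[0, 0, 0], [0, 0, 0], 3.6], [[0, 0, 0], [0, 0, 0], 3.6], [[0, 0, 0], [0, 0, 0], 3.6]]'

```text
time: 46.05
ee_pos: [0.4975, 0.3665, 0.136]
orientation: [179.9, 0.2, 179.2]
contact_force: [-1.2, 0.7, 0.5]
width: 0.036
grip_force: 0.0
```

```bash
python3 -c "
import sp;sp.run('pics/w8.png')"
```

```text
[0.49710222 0.36630667 0.1354803 ] 179.15295030061293
W 3264 c [463.5 465.5] [177.  23.] ang -0.4 mean [463.2 465.1] ztop 0.0303
   block [463.5 465.5] [175.  23.]
W 3686 c [496. 365.] [200.  22.] ang -0.6 mean [495.3 365.3] ztop 0.0302
   block [495. 365.] [198.  22.]
W 2343 c [473.  417.5] [134.  23.] ang -0.6 mean [471.7 418.2] ztop 0.0303
   block [470.9 418.1] [ 22.9 130. ]
T 1563 c [448.4 364.7] [100.8  23.5] ang 0.9 mean [453.  364.8] ztop 0.0323
   block [447.  365.5] [23. 98.]
T 950 c [564.  364.3] [68.1 19.8] ang -1.4 mean [564.7 363.8] ztop 0.0295
   block [563.3 361.8] [13.9 67.3]
```

Confirmed on target (spindle B at 496, 365.5). Descending to grasp.

>>> apply_moves --steps '[[[-0.06, -0.07, -1.5], [0, 0, 0], 3.6], [[0, 0, -1.5], [0, 0, 0], 3.6], [[0, 0, -1.5], [0, 0, 0], 3.6], [[0, 0, -0.9], [0, 0, 0], 3.6], [[0, 0, 0], [0, 0, 0], 3.6], [[0, 0, 0], [0, 0, 0], 2.5], [[0, 0, 0], [0, 0, 0], 1.5], [[0, 0, 0], [0, 0, 0], 1.5], [[0, 0, 0], [0, 0, 0], 1.5], [[0, 0, 0], [0, 0, 0], 1.5]]'

```text
time: 47.15
ee_pos: [0.4952, 0.3649, 0.079]
orientation: [-180.0, -0.0, 179.2]
contact_force: [0.8, -0.6, -0.1]
width: 0.0207
grip_force: 60.7
```

>>> apply_moves --steps '[[[0, 0, 0], [0, 0, 0], 1.5], [[0, 0, 1], [0, 0, 0], 1.5], [[0, 0, 3], [0, 0, 0], 1.5], [[0, 0, 4], [0, 0, 0], 1.5], [[0, 0, 4], [0, 0, 0], 1.5], [[0, 0, 4], [0, 0, 0], 1.5], [[0, 0, 4], [0, 0, 0], 1.5], [[0, 0, 4], [0, 0, 0], 1.5], [[0, -1, 1.5], [0, 0, 0], 1.5], [[0.1, -2.5, 0], [0, 0, 0], 1.5]]'

```text
time: 48.15
ee_pos: [0.4973, 0.331, 0.3383]
orientation: [179.8, 0.4, 179.3]
contact_force: [0.8, -1.0, -1.9]
width: 0.0206
grip_force: 60.4
```

>>> apply_moves --steps '[[[0.43, -3.12, 0], [0, 0, 0.0026], 1.5], [[0.43, -3.12, 0], [0, 0, 0.0026], 1.5], [[0.43, -3.12, 0], [0, 0, 0.0026], 1.5], [[0.43, -3.12, 0], [0, 0, 0.0026], 1.5], [[0.43, -3.12, 0], [0, 0, 0.0026], 1.5], [[0.43, -3.12, 0], [0, 0, 0.0026], 1.5], [[0.43, -3.12, 0], [0, 0, 0.0026], 1.5], [[0.43, -3.12, 0], [0, 0, 0.0026], 1.5], [[0.43, -3.12, 0], [0, 0, 0.0026], 1.5], [[0.3, -3, 0], [0, 0, 0.0026], 1.5]]'

```text
time: 49.15
ee_pos: [0.5371, 0.0173, 0.3329]
orientation: [-180.0, -0.2, -179.4]
contact_force: [0.6, 0.1, -1.6]
width: 0.0211
grip_force: 60.4
```

```bash
python3 held.py
```

```text
[0.53762395 0.01315425 0.33296868] [-1.79726878e+02 -1.36009673e-01 -1.79576843e+02] [ 1.18255848 -3.09030904 -0.31871434] 0.020545385867384084 60.37785530090332
held 15608 rect [509.8  11.3] [142.8  33.2] 0.6 z [0.2752 0.2807 0.2841] [0.5027 0.0167 0.2808]
x range [0.43899908 0.57760312]
yaw 0.551019567092555 slope 0.5377968589663203
```

>>> apply_moves --steps '[[[0, 0, 0], [0, 0, 0], 1.5], [[0, 0, 0], [0, 0, 0], 1.5], [[0, 0, 0], [0, 0, 0], 1.5], [[0, 0, -1], [0, 0, 0], 1.5], [[0, 0, -1.5], [0, 0, 0], 1.5], [[0, 0, -1.5], [0, 0, 0], 1.5], [[0, 0, -1.5], [0, 0, 0], 1.5], [[0, 0, -1], [0, 0, 0], 1.5], [[0, 0, 0], [0, 0, 0], 1.5], [[0, 0, 0], [0, 0, 0], 1.5]]'

```text
time: 50.2
ee_pos: [0.5382, 0.0196, 0.2693]
orientation: [-180.0, -0.0, -179.3]
contact_force: [0.8, -0.0, -0.7]
width: 0.0208
grip_force: 60.4
```

>>> apply_moves --steps '[[[0, -0.15, 0], [0, 0, 0], 1.5], [[0, 0, -1], [0, 0, 0], 1.5], [[0, 0, -0.8], [0, 0, 0], 1.5], [[0, 0, -0.6], [0, 0, 0], 1.5], [[0, 0, -0.5], [0, 0, 0], 1.5], [[0, 0, -0.2], [0, 0, 0], 1.5], [[0, 0, -0.1], [0, 0, 0], 1.5], [[0, 0, -0.1], [0, 0, 0], 1.5], [[0, 0, 0], [0, 0, 0], 1.5], [[0, 0, 0], [0, 0, 0], 1.5]]'

```text
time: 51.2
ee_pos: [0.5383, 0.0177, 0.2367]
orientation: [-180.0, 0.0, -179.4]
contact_force: [-0.6, -0.5, -0.8]
width: 0.021
grip_force: 60.4
```

>>> apply_moves --steps '[[[0, 0, 0], [0, 0, 0], 2.2], [[0, 0, 0], [0, 0, 0], 3], [[0, 0, 0], [0, 0, 0], 3.6], [[0, 0, 0], [0, 0, 0], 3.6], [[0, 0, 1.5], [0, 0, 0], 3.6], [[0, 0, 3], [0, 0, 0], 3.6], [[0, 0, 3], [0, 0, 0], 3.6], [[0, 0, 2.3], [0, 0, 0], 3.6], [[0, 0, 0], [0, 0, 0], 3.6], [[0, 0, 0], [0, 0, 0], 3.6]]'

```text
time: 52.2
ee_pos: [0.5382, 0.0177, 0.3345]
orientation: [-180.0, 0.1, -179.4]
contact_force: [0.4, 0.3, -0.7]
width: 0.036
grip_force: 0.0
```

```bash
python3 placed.py
```

```text
[0.53733464 0.01780188 0.33261482] -179.35796139392932
W-34 5394 rect [514.2 -34.6] [147.7  22. ] 1.0 z [0.1793 0.1838 0.1866] [ 0.5087 -0.034   0.1836]
  x [0.44114943 0.58021368]
W18 7070 rect [540.   18.4] [199.7  21.5] 1.4 z [0.1772 0.183  0.1866] [0.528  0.0179 0.1829]
  x [0.44108769 0.63795918]
T-34 270 rect [551.9 -31.5] [ 19.5 145.1] 85.6 z [0.1747 0.1846 0.1881] [ 0.5296 -0.0304  0.184 ]
  x [0.47999845 0.61451571]
T18 298 rect [521.7  19. ] [69.  21.3] 0.4 z [0.1792 0.1846 0.1881] [0.5238 0.019  0.1842]
  x [0.48759634 0.55600979]
T rib 391 rect [539.3 -19.4] [ 11.6 264.5] 0.8 z [0.0505 0.0603 0.0646] [ 0.5381 -0.0107  0.0597]
```

>>> apply_moves --steps '[[[-0.32, 4, 0], [0, 0, -0.004], 3.6], [[-0.32, 4, 0], [0, 0, -0.004], 3.6], [[-0.32, 4, 0], [0, 0, -0.004], 3.6], [[-0.32, 4, 0], [0, 0, -0.004], 3.6], [[-0.32, 4, 0], [0, 0, -0.004], 3.6], [[-0.32, 4, 0], [0, 0, -0.004], 3.6], [[-0.32, 4, 0], [0, 0, -0.004], 3.6], [[-0.32, 4, 0], [0, 0, -0.004], 3.6], [[-0.32, 4, 0], [0, 0, -0.004], 3.6], [[-0.32, 3.95, 0], [0, 0, -0.003], 3.6]]'

```text
time: 53.3
ee_pos: [0.5051, 0.4185, 0.3318]
orientation: [-179.9, -0.2, 178.4]
contact_force: [0.7, -0.6, -0.2]
width: 0.0362
grip_force: 0.0
```

>>> apply_moves --steps '[[[0, 0, -2], [0, 0, 0], 3.6], [[0, 0, -3], [0, 0, 0], 3.6], [[0, 0, -4], [0, 0, 0], 3.6], [[0, 0, -4], [0, 0, 0], 3.6], [[0, 0, -4], [0, 0, 0], 3.6], [[0, 0, -3], [0, 0, 0], 3.6], [[0, 0, 0], [0, 0, 0], 3.6], [[0, 0, 0], [0, 0, 0], 3.6], [[0, 0, 0], [0, 0, 0], 3.6], [[0, 0, 0], [0, 0, 0], 3.6]]'

```text
time: 54.3
ee_pos: [0.5076, 0.4181, 0.1372]
orientation: [179.8, 0.2, 178.4]
contact_force: [-0.2, -0.9, -0.0]
width: 0.036
grip_force: 0.0
```

```bash
python3 -c "
import sp;sp.run()"
```

```text
[0.50719423 0.4178715  0.13665795] 178.4067562318399
W 2993 c [463.5 465.5] [171.  23.] ang -0.0 mean [460.2 465.7] ztop 0.0303
   block [461.  465.5] [ 23. 160.]
W 3672 c [506.2 417.2] [ 22.6 201.2] ang -1.8 mean [505.3 417.2] ztop 0.0302
   block [505.5 417.2] [ 22.6 199.3]
T 1647 c [458.8 414.4] [101.7  27.7] ang -1.5 mean [461.9 417.6] ztop 0.0331
   block [458.  417.5] [100.  23.]
T 855 c [573.8 413.1] [18.6 66.6] ang -2.7 mean [575.9 414.1] ztop 0.029
   block [574.8 414.1] [12.9 62. ]
```

>>> apply_moves --steps '[[[-0.06, -0.03, -1.5], [0, 0, 0], 3.6], [[0, 0, -1.5], [0, 0, 0], 3.6], [[0, 0, -1.5], [0, 0, 0], 3.6], [[0, 0, -1.0], [0, 0, 0], 3.6], [[0, 0, 0], [0, 0, 0], 3.6], [[0, 0, 0], [0, 0, 0], 2.5], [[0, 0, 0], [0, 0, 0], 1.5], [[0, 0, 0], [0, 0, 0], 1.5], [[0, 0, 0], [0, 0, 0], 1.5], [[0, 0, 0], [0, 0, 0], 1.5]]'

```text
time: 55.4
ee_pos: [0.5054, 0.4168, 0.079]
orientation: [-180.0, -0.0, 178.4]
contact_force: [0.6, 0.5, -0.2]
width: 0.0206
grip_force: 60.8
```

>>> apply_moves --steps '[[[0, 0, 0], [0, 0, 0], 1.5], [[0, 0, 1], [0, 0, 0], 1.5], [[0, 0, 3], [0, 0, 0], 1.5], [[0, 0, 4], [0, 0, 0], 1.5], [[0, 0, 4], [0, 0, 0], 1.5], [[0, 0, 4], [0, 0, 0], 1.5], [[0, 0, 4], [0, 0, 0], 1.5], [[0, 0, 4], [0, 0, 0], 1.5], [[0, -1, 1.5], [0, 0, 0], 1.5], [[0.1, -2.5, 0], [0, 0, 0], 1.5]]'

```text
time: 56.4
ee_pos: [0.5072, 0.383, 0.3385]
orientation: [179.8, 0.4, 178.5]
contact_force: [0.4, -0.9, -0.9]
width: 0.0211
grip_force: 60.5
```

>>> apply_moves --steps '[[[0.35, -3.5, 0], [0, 0, 0.005], 1.5], [[0.35, -3.5, 0], [0, 0, 0.005], 1.5], [[0.35, -3.5, 0], [0, 0, 0.005], 1.5], [[0.35, -3.5, 0], [0, 0, 0.005], 1.5], [[0.35, -3.5, 0], [0, 0, 0.005], 1.5], [[0.35, -3.5, 0], [0, 0, 0.005], 1.5], [[0.35, -3.5, 0], [0, 0, 0.005], 1.5], [[0.35, -3.5, 0], [0, 0, 0.005], 1.5], [[0.3, -2.2, 0], [0, 0, 0], 1.5], [[0, -1, 0], [0, 0, 0], 1.5]]'

```text
time: 57.4
ee_pos: [0.5368, 0.0674, 0.3331]
orientation: [-180.0, -0.1, -179.5]
contact_force: [0.3, 0.3, -0.7]
width: 0.0207
grip_force: 60.5
```

>>> apply_moves --steps '[[[0, 0, 0], [0, 0, 0], 1.5], [[0, 0, 0], [0, 0, 0], 1.5], [[0, 0, 0], [0, 0, 0], 1.5], [[0, 0, -1], [0, 0, 0], 1.5], [[0, 0, -1.5], [0, 0, 0], 1.5], [[0, 0, -1.5], [0, 0, 0], 1.5], [[0, 0, -1.5], [0, 0, 0], 1.5], [[0, 0, -1], [0, 0, 0], 1.5], [[0, 0, 0], [0, 0, 0], 1.5], [[0, 0, 0], [0, 0, 0], 1.5]]'

```text
time: 58.4
ee_pos: [0.5376, 0.0703, 0.2693]
orientation: [180.0, -0.0, -179.3]
contact_force: [0.8, -0.3, -0.5]
width: 0.0209
grip_force: 60.5
```

```bash
python3 held.py
```

```text
[0.53795739 0.07017107 0.26996247] [-1.79999741e+02  6.69981348e-02 -1.79275601e+02] [ 0.49881695  0.4197775  -0.37340129] 0.020733077845834877 60.46669006347656
held 16074 rect [509.8  69.2] [142.4  23.5] 0.8 z [0.2114 0.2168 0.2204] [0.5028 0.0697 0.217 ]
x range [0.43921771 0.57810242]
yaw 0.48307493950289915 slope 0.6356240825284174
```

>>> apply_moves --steps '[[[0, 0, 0], [0, 0, 0], 1.5], [[0, 0, -1], [0, 0, 0], 1.5], [[0, 0, -0.8], [0, 0, 0], 1.5], [[0, 0, -0.6], [0, 0, 0], 1.5], [[0, 0, -0.5], [0, 0, 0], 1.5], [[0, 0, -0.2], [0, 0, 0], 1.5], [[0, 0, -0.1], [0, 0, 0], 1.5], [[0, 0, -0.1], [0, 0, 0], 1.5], [[0, 0, 0], [0, 0, 0], 1.5], [[0, 0, 0], [0, 0, 0], 1.5]]'

```text
time: 59.45
ee_pos: [0.5377, 0.0699, 0.2367]
orientation: [-180.0, 0.0, -179.3]
contact_force: [0.8, 0.7, -0.8]
width: 0.021
grip_force: 60.5
```

>>> apply_moves --steps '[[[0, 0, 0], [0, 0, 0], 2.2], [[0, 0, 0], [0, 0, 0], 3], [[0, 0, 0], [0, 0, 0], 3.6], [[0, 0, 0], [0, 0, 0], 3.6], [[0, 0, 1.5], [0, 0, 0], 3.6], [[0, 0, 3], [0, 0, 0], 3.6], [[0, 0, 3], [0, 0, 0], 3.6], [[0, 0, 2.3], [0, 0, 0], 3.6], [[0, 0, 0], [0, 0, 0], 3.6], [[0, 0, 0], [0, 0, 0], 3.6]]'

```text
time: 60.45
ee_pos: [0.5376, 0.0699, 0.3345]
orientation: [-180.0, 0.0, -179.3]
contact_force: [0.7, -0.4, -0.2]
width: 0.0357
grip_force: 0.0
```

```bash
python3 placed.py
```

```text
[0.53671298 0.06990668 0.33256   ] -179.30101958893263
W-34 6249 rect [526.7 -34.1] [172.6  22.5] 1.0 z [0.1786 0.1833 0.1866] [ 0.5179 -0.033   0.1832]
  x [0.44121927 0.60696174]
W18 5616 rect [513.4  18.4] [146.9  22.2] 0.6 z [0.1789 0.1837 0.1866] [0.5075 0.0185 0.1835]
  x [0.44061887 0.57956461]
W70 7263 rect [539.   70.5] [200.2  21.8] 1.1 z [0.1773 0.1829 0.1866] [0.5264 0.07   0.1828]
  x [0.43999567 0.63722666]
T-34 783 rect [541.3 -33.3] [199.7  22.4] 0.2 z [0.1754 0.1826 0.1877] [ 0.5388 -0.033   0.1825]
  x [0.44197393 0.64026558]
T70 312 rect [521.4  70.3] [74.2 21.8] 0.8 z [0.1788 0.1846 0.1887] [0.5235 0.0703 0.1843]
  x [0.48496132 0.55770465]
T rib 403 rect [538.8 -15.5] [ 11.  271.8] 0.7 z [0.0514 0.0605 0.0645] [ 0.5384 -0.0318  0.06  ]
```

>>> apply_moves --steps '[[[-0.62, 4, 0], [0, 0, -0.002], 3.6], [[-0.62, 4, 0], [0, 0, -0.002], 3.6], [[-0.62, 4, 0], [0, 0, -0.002], 3.6], [[-0.62, 4, 0], [0, 0, -0.002], 3.6], [[-0.62, 4, 0], [0, 0, -0.002], 3.6], [[-0.62, 4, 0], [0, 0, -0.002], 3.6], [[-0.62, 4, 0], [0, 0, -0.002], 3.6], [[-0.62, 4, 0], [0, 0, -0.002], 3.6], [[-0.62, 4, 0], [0, 0, -0.002], 3.6], [[-0.6, 3.6, 0], [0, 0, 0], 3.6]]'

```text
time: 61.55
ee_pos: [0.4745, 0.4674, 0.3317]
orientation: [-179.9, -0.2, 179.7]
contact_force: [2.0, -0.7, -1.0]
width: 0.0362
grip_force: 0.0
```

>>> apply_moves --steps '[[[0, 0, -2], [0, 0, 0], 3.6], [[0, 0, -3], [0, 0, 0], 3.6], [[0, 0, -4], [0, 0, 0], 3.6], [[0, 0, -4], [0, 0, 0], 3.6], [[0, 0, -4], [0, 0, 0], 3.6], [[0, 0, -3], [0, 0, 0], 3.6], [[0, 0, 0], [0, 0, 0], 3.6], [[0, 0, 0], [0, 0, 0], 3.6], [[0, 0, 0], [0, 0, 0], 3.6], [[0, 0, 0], [0, 0, 0], 3.6]]'

```text
time: 62.55
ee_pos: [0.4771, 0.4669, 0.1372]
orientation: [179.8, 0.2, 179.7]
contact_force: [-0.8, 0.6, 0.3]
width: 0.0362
grip_force: 0.0
```

```bash
python3 -c "
import sp;sp.run()"
```

```text
[0.47672918 0.46668197 0.13670315] 179.66732251417028
W 3711 c [475.5 466. ] [ 22. 201.] ang -0.5 mean [475.6 465.8] ztop 0.0302
   block [475. 466.] [ 22. 200.]
T 1670 c [438.5 465.5] [ 23. 123.] ang -2.2 mean [429.  464.8] ztop 0.0324
   block [425.3 464. ] [96.6 23. ]
T 942 c [543.7 464.2] [19.  72.7] ang 0.9 mean [544.1 464. ] ztop 0.03
   block [545.7 464.5] [13.  60.1]
```

>>> apply_moves --steps '[[[-0.05, -0.02, -1.5], [0, 0, 0], 3.6], [[0, 0, -1.5], [0, 0, 0], 3.6], [[0, 0, -1.5], [0, 0, 0], 3.6], [[0, 0, -1.0], [0, 0, 0], 3.6], [[0, 0, 0], [0, 0, 0], 3.6], [[0, 0, 0], [0, 0, 0], 2.5], [[0, 0, 0], [0, 0, 0], 1.5], [[0, 0, 0], [0, 0, 0], 1.5], [[0, 0, 0], [0, 0, 0], 1.5], [[0, 0, 0], [0, 0, 0], 1.5]]'

```text
time: 63.65
ee_pos: [0.4751, 0.4656, 0.079]
orientation: [-180.0, -0.0, 179.7]
contact_force: [-0.2, -0.4, -0.6]
width: 0.0208
grip_force: 60.8
```

>>> apply_moves --steps '[[[0, 0, 0], [0, 0, 0], 1.5], [[0, 0, 1], [0, 0, 0], 1.5], [[0, 0, 3], [0, 0, 0], 1.5], [[0, 0, 4], [0, 0, 0], 1.5], [[0, 0, 4], [0, 0, 0], 1.5], [[0, 0, 4], [0, 0, 0], 1.5], [[0, 0, 4], [0, 0, 0], 1.5], [[0, 0, 4], [0, 0, 0], 1.5], [[0, -1, 1.5], [0, 0, 0], 1.5], [[0.1, -2.5, 0], [0, 0, 0], 1.5]]'

```text
time: 64.65
ee_pos: [0.4768, 0.4319, 0.3385]
orientation: [179.7, 0.3, 179.8]
contact_force: [0.5, -0.8, -1.3]
width: 0.0207
grip_force: 60.5
```

>>> apply_moves --steps '[[[0.7, -3.5, 0], [0, 0, 0.002], 1.5], [[0.7, -3.5, 0], [0, 0, 0.002], 1.5], [[0.7, -3.5, 0], [0, 0, 0.002], 1.5], [[0.7, -3.5, 0], [0, 0, 0.002], 1.5], [[0.7, -3.5, 0], [0, 0, 0.002], 1.5], [[0.7, -3.5, 0], [0, 0, 0.002], 1.5], [[0.7, -3.5, 0], [0, 0, 0.002], 1.5], [[0.7, -3.5, 0], [0, 0, 0.002], 1.5], [[0.5, -2, 0], [0, 0, 0], 1.5], [[0, -0.9, 0], [0, 0, 0], 1.5]]'

```text
time: 65.65
ee_pos: [0.5367, 0.1192, 0.333]
orientation: [-180.0, -0.1, -179.6]
contact_force: [-1.5, 0.7, -0.7]
width: 0.0208
grip_force: 60.5
```

>>> apply_moves --steps '[[[0, 0, 0], [0, 0, 0], 1.5], [[0, 0, 0], [0, 0, 0], 1.5], [[0, 0, 0], [0, 0, 0], 1.5], [[0, 0, -1], [0, 0, 0], 1.5], [[0, 0, -1.5], [0, 0, 0], 1.5], [[0, 0, -1.5], [0, 0, 0], 1.5], [[0, 0, -1.5], [0, 0, 0], 1.5], [[0, 0, -1], [0, 0, 0], 1.5], [[0, 0, 0], [0, 0, 0], 1.5], [[0, 0, 0], [0, 0, 0], 1.5]]'

```text
time: 66.65
ee_pos: [0.5373, 0.1217, 0.2691]
orientation: [-180.0, -0.0, -179.4]
contact_force: [0.1, 0.2, -0.9]
width: 0.0209
grip_force: 60.5
```

```bash
python3 held.py
```

```text
[0.53767727 0.12169028 0.26980738] [ 1.79998240e+02  5.52652058e-02 -1.79421475e+02] [ 0.51374601 -0.21169348 -0.82137185] 0.02089885296482401 60.4669189453125
held 16471 rect [509.1 120.7] [142.6  23.6] 0.7 z [0.2111 0.2165 0.2202] [0.5021 0.1214 0.2167]
x range [0.43855335 0.57776629]
yaw 0.3459129161205619 slope 0.6209929424668441
```

>>> apply_moves --steps '[[[0, 0, 0], [0, 0, 0], 1.5], [[0, 0, -1], [0, 0, 0], 1.5], [[0, 0, -0.8], [0, 0, 0], 1.5], [[0, 0, -0.6], [0, 0, 0], 1.5], [[0, 0, -0.5], [0, 0, 0], 1.5], [[0, 0, -0.2], [0, 0, 0], 1.5], [[0, 0, -0.1], [0, 0, 0], 1.5], [[0, 0, -0.1], [0, 0, 0], 1.5], [[0, 0, 0], [0, 0, 0], 1.5], [[0, 0, 0], [0, 0, 0], 1.5]]'

```text
time: 67.7
ee_pos: [0.5374, 0.1217, 0.2367]
orientation: [180.0, 0.0, -179.4]
contact_force: [-0.2, 0.3, -1.1]
width: 0.0206
grip_force: 60.5
```

>>> apply_moves --steps '[[[0, 0, 0], [0, 0, 0], 2.2], [[0, 0, 0], [0, 0, 0], 3], [[0, 0, 0], [0, 0, 0], 3.6], [[0, 0, 0], [0, 0, 0], 3.6], [[0, 0, 1.5], [0, 0, 0], 3.6], [[0, 0, 3], [0, 0, 0], 3.6], [[0, 0, 4], [0, 0, 0], 3.6], [[-0.5, 0, 4], [0, 0, 0], 3.6], [[-2, 0, 3], [0, 0, 0], 3.6], [[-2, 0, 0], [0, 0, 0], 3.6]]'

```text
time: 68.7
ee_pos: [0.494, 0.1218, 0.3976]
orientation: [180.0, 0.7, -179.4]
contact_force: [0.5, 0.6, -0.4]
width: 0.0362
grip_force: 0.0
```

>>> apply_moves --steps '[[[0, 4, 0], [0, 0, 0], 3.6], [[0, 4, 0], [0, 0, 0], 3.6], [[0, 4, 0], [0, 0, 0], 3.6], [[0, 4, 0], [0, 0, 0], 3.6], [[0, 4, 0], [0, 0, 0], 3.6], [[0, 2, 0], [0, 0, 0], 3.6], [[0, 0, 0], [0, 0, 0], 3.6], [[0, 0, 0], [0, 0, 0], 3.6], [[0, 0, 0], [0, 0, 0], 3.6], [[0, 0, 0], [0, 0, 0], 3.6]]'

```text
time: 69.7
ee_pos: [0.4925, 0.3405, 0.3916]
orientation: [-180.0, 0.0, -179.5]
contact_force: [0.3, -0.1, 1.1]
width: 0.0361
grip_force: 0.0
```

```bash
python3 placed.py
python3 - <<'E'
from h import *
T=vision.snapshot('top'); cv2.imwrite('pics/top9.png',cv2.resize(T['color'][110:370,200:500],None,fx=2.3,fy=2.3,interpolation=cv2.INTER_CUBIC))
t=cloud(T);rect(box(t,.606,.63,0.025,.066,.195,.23),'tab');rect(box(t,.45,.63,-.1,-.06,.036,.045),'panel')
E
```

```text
[0.49251234 0.34071321 0.39162985] -179.50275718616595
W70 2023 rect [564.8  70.3] [ 23.6 147.9] 88.4 z [0.1763 0.1815 0.1863] [0.5756 0.0751 0.1818]
  x [0.49568381 0.63744405]
W122 4515 rect [537.8 122.8] [199.8  24.3] 0.5 z [0.1768 0.1826 0.1864] [0.5281 0.1246 0.1825]
  x [0.43853637 0.63616347]
T-34 784 rect [541.3 -33.2] [199.6  22.2] 0.1 z [0.1754 0.1827 0.188 ] [ 0.5384 -0.033   0.1825]
  x [0.44175977 0.64024193]
T18 756 rect [541.2  18.8] [200.3  21.9] 1.2 z [0.1763 0.1828 0.188 ] [0.5381 0.0189 0.1826]
  x [0.44135088 0.63958403]
T70 757 rect [539.8  70.7] [200.4  21.9] 0.7 z [0.1765 0.183  0.1881] [0.5369 0.0705 0.1828]
  x [0.44017775 0.63886051]
T122 781 rect [539.3 122.8] [200.5  22.5] 0.6 z [0.1757 0.183  0.188 ] [0.5363 0.1222 0.1827]
  x [0.43947101 0.63758847]
T rib 431 rect [538.9 -15.7] [ 11.  271.5] 0.7 z [0.0507 0.0603 0.0643] [ 0.5383 -0.0275  0.0598]
tab 92 rect [618.5  45.8] [10.3 25.7] 1.7 z [0.196  0.2138 0.2176] [0.6172 0.0457 0.2111]
panel 153 rect [539.8 -81.8] [140.   29.9] 10.1 z [0.0365 0.0409 0.0442] [ 0.5399 -0.0801  0.0408]
```

View pics/top9.png

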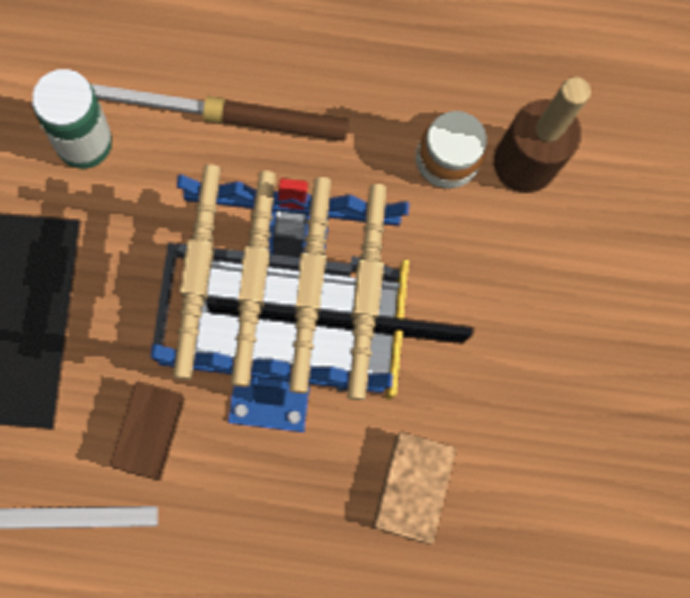

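All four spindles lie level in their own notch pairs: block middles within about 1.5 mm of midway, block tops all at the same height. The tray panel is against the rail ends and the tab is at the locked height. Handing in.

```bash
python3 -c "
from rig import job_done
print(job_done())"
```

```text
the job is handed in; nothing more can be done
None
```

The job is handed in at about 70 s: the comb is raised and holds against push and pull (the button itself was out of camera view), the tray is turned and fully home, and all four spindles are seated in their own notch pairs with their blocks about midway.

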